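# Set up the bench bottle filler

## Task

Set up the bottle filler: first pull the red stop knob fully out. With the knob out, stack every blue spacer plate on the two dowel pins so that they lie flat, fit both prongs of the yellow-handled pin spanner into the two holes of the brass collar and with it turn the collar clockwise (seen from above) as far as it goes, and put the spanner back in its black stand the way it stood. Last of all push the red knob fully home; do not disturb the timer, the tape or the marker pen.

Things in the scene. Friction and masses are not known exactly. Their poses are not given: they have to be found in the camera images.
- plate_a_mid (a point): Blue rectangular spacer plate, 100 x 54 x 9 mm, 90 g, with two 11 mm through holes on its long centre line, 34 mm either side of the middle. Point: the plate's centre, half-way up; x along the long side (through both holes), z up. Lies flat on the table at first. Two to four of the plates a to d are there, all alike; None for one that is absent.
- plate_b_mid (a point): Blue rectangular spacer plate, 100 x 54 x 9 mm, 90 g, with two 11 mm through holes on its long centre line, 34 mm either side of the middle. Point: the plate's centre, half-way up; x along the long side (through both holes), z up. Lies flat on the table at first. Two to four of the plates a to d are there, all alike; None for one that is absent.
- plate_c_mid (a point): Blue rectangular spacer plate, 100 x 54 x 9 mm, 90 g, with two 11 mm through holes on its long centre line, 34 mm either side of the middle. Point: the plate's centre, half-way up; x along the long side (through both holes), z up. Lies flat on the table at first. Two to four of the plates a to d are there, all alike; None for one that is absent.
- plate_d_mid (a point): Blue rectangular spacer plate, 100 x 54 x 9 mm, 90 g, with two 11 mm through holes on its long centre line, 34 mm either side of the middle. Point: the plate's centre, half-way up; x along the long side (through both holes), z up. Lies flat on the table at first. Two to four of the plates a to d are there, all alike; None for one that is absent.
- seat (a point): Dowel seat of the filler (fixed): centre of the top of a grey pedestal, 86 x 46 mm, 34 mm above the table. Two upright steel pins, 8 mm thick, tapered tips, stand 34 mm either side of it along x and rise 45 mm above it. Axes: the filler's, z up. From here, along the filler's -y: collar at 120 mm, valve at 240 mm. Base slab 130 x 340 mm, 14 mm high.
- collar_top (a point): Brass collar, a disc of 62 mm diameter sunk in a grey round boss of 84 mm diameter: centre of its top face, 50 mm above the table (the boss's rim is 3 mm lower). It has two round holes of 10 mm, 14 mm deep, 22 mm either side of this point along x (44 mm apart). x goes through both holes and turns with the collar; z up.
- collar (a joint): Angle of the collar in rad: grows as it turns clockwise seen from above, 0 to 1.2; 1.2 is the end stop (tight). It starts between 0 and 0.3 and stays where it is left; it takes about 0.15 N m to turn.
- knob_grip (a point): Red round knob of the stop valve on a 10 mm level stem: middle of the knob, 24 mm diameter, 26 mm long along x, 48 mm above the table; moves with it. Axes: the filler's; pulled out along -x (toward the robot), pushed home along +x. The grey valve block starts 26 mm behind the knob's back face when home; 74 mm high, brass cap to 84 mm.
- stop_knob (a joint): Slide of the red knob in m: 0 fully home, 0.030 fully out (end stop). A detent holds it at each end: about 7 to 8 N are needed to leave an end, and past the half-way point it is drawn to the other end.
- spanner_grip (a point): Pin spanner, 80 mm tall, 150 g, upright in its stand at first: centre of its yellow grip block, 36 mm (x) x 20 mm (y) x 44 mm (z), to be gripped across its y faces. Below the block an 18 mm round neck, 13 mm long, then a dark steel crossbar, 80 x 24 x 10 mm along x, its underside 45 mm below this point. z up.
- spanner_tips (a point): The same spanner: the point half-way between the tips of its two prongs, 58 mm straight below the grip centre (along -z of the spanner). The prongs, 6 mm thick with tapered tips, stand 22 mm either side of it along x (44 mm apart) and reach 13 mm below the crossbar's underside.
- stand_top (a point): Black spanner stand (fixed), 104 x 56 x 26 mm: centre of its top, 26 mm above the table. A slot of 64 mm (along x) x 16 mm (y) opens at the top; the spanner's prongs hang in the slot and its crossbar rests across the top, both along x. Either way round is right. The prongs hang clear of the slot's floor.
- timer: White kitchen timer with a red knob, 62 x 62 x 51 mm; bystander, origin under its centre.
- tape: Roll of tan tape lying flat, 96 mm across, 25 mm high; bystander, origin under its centre.
- pen: White marker pen with a black cap lying flat, 135 x 17 x 16 mm; bystander, origin under its centre.
There are look-alikes about, which are no part of the job. What is shaped like the part that bears plate_b_mid but orange is not meant. Leave any turquoise look-alike of the part that bears plate_c_mid alone.

How it is judged:
By the outcome, as a careful person would: the job done as asked, in the order asked, and still so for the second after the job is handed in, with the robot touching nothing.
Of plate_a, plate_b, plate_c, plate_d only 2 to 4 are there at a start; the rules pass over those that are not, and their reading is None.
At some moment in a run one of plate_a, plate_b, plate_c, plate_d may be knocked a few centimetres aside while the robot is not near it.
It also fails if it takes over 210 s, if anything falls off the work surface, if the arm or the gripper's body presses on something with over 40 N, if the wrist force passes 120 N, or if a joint passes its speed limit or range.

## Robot

A 7-joint arm with a two-finger parallel gripper is mounted at the origin on a cart in front of the work surface, level with it; the furniture and walls round the work are solid. World frame = base frame: x ahead of the robot, y to its left, z up, the work surface at z = 0. Lengths are in m, angles in rad, forces in N, time in s.
With the tool pointing down it reaches from about 0.425 to 0.925 m from the base axis. Payload 6.8 kg.
Tool frame: the origin (TCP) lies on the centre line of the jaws, within the pads' length; the fingertips stand 8 mm ahead of it and the grasp point (between the pads) lies 11 mm behind it (bot.tips_ahead is the distance from the TCP to the fingertips, in m); z points along the fingers, y is the line along which they close (so a half turn about z gives the same grasp; the last joint's range is limited). The gripper opens to 85 mm and grips with 20 to 120 N. Pads are 22 mm wide; open, the fingers measure 114 mm over their backs; the gripper's body (76 mm by 85 mm) begins 54 mm behind the grasp point. The pads swing forward as they close: fully open they stand 13 mm farther back than shut.
Start: joints at [1.168, 0.477, 0.022, 1.555, -0.011, 1.109, -0.083], TCP at [0.196, -0.646, 0.211] pointing down, gripper open.
Joint ranges: [-2.96, 2.96], [-0.34, 2.1], [-1.41, 1.46], [0.24, 2.44], [-1.37, 4.51], [0.17, 1.92], [-2.96, 2.96]. Speed limits (rad/s): [2.39, 2.39, 3.14, 3.14, 3.14, 3.14, 3.14].

## Interface

Orientations are given as a unit quaternion [w, x, y, z].
In Python, from station import bot gives the robot as it stands.
- The arm moves only by the tool send_rows, never from a script. Its argument "deltas" is text: rows parted by semicolons, each of 4 numbers parted by spaces: the shift along the tool's x, y, z in m, then the turn about the tool's z in degrees. In form: x y z spin; .... A call has 1 to 5 rows; each row is the pose to reach, as a shift and turn from the pose commanded when the call began, along the tool's axes at that moment; what a row does not reach only later rows make up. A row lasts 1/10 s, in which the tool goes at most 50 mm and 8.59 degrees, less where a joint would pass 70% of its speed; a pose out of reach is approached as far as the arm can. A call with a gripper value outside its range is refused whole. "claw" is the opening, from 0 (shut) to 1 (fully open), set as the call begins (left out, the last holds). The fingers move at their own pace and stop on an object; "force" is the grip in N (left out, the last holds). Time passes only in rows, so rows that repeat a pose let the fingers close. It gives the time, the measured TCP pose, the force, the opening and the grip force at its end, in the units of the state.
- bot.get_obs(): the state, without advancing time (a new reading comes with each control period).
- bot.read_camera(name): name is "scene" or "top" or "wrist"; returns a dict with "img" (420x560x3 uint8, red, green, blue), "depth" (420x560 float32, m along the optical axis (not along the pixel's ray), 0 where there is no reading), "fx", "fy", "cx", "cy" (pixels), "camera_from_world" (4x4, takes a point from world to camera coordinates). Camera axes: x right, y up, looking along -z (the intrinsics and any distortion apply to the point x, -y, -z); pixel columns grow to the right and rows downward; lengths in m; the calibration is good to about 2 mm. The wrist camera is an equidistant fisheye: a pixel r from the principal point sees the ray r / f radians off the axis. A picture is of the moment at which its call begins.
- bot.hand_in(): hands the job in; it is judged then, once.
Trained networks look in a picture, given as the dict that the camera call returned (one of the last four; its "shot" number tells which), for a name from the list of things; names that differ only in an ending like _2 or _b are one class to them, and where a whole thing is asked for, a point or a joint stands for the part that bears it (a point fixed in the world has none). Each returns a list of dicts, best first, with "confidence" (0 to 1); they miss things now and then, are a little off and sometimes report something else, mostly with a low value. They report only what shows in the picture. A call takes as long as a camera call. They do not tell look-alikes from the thing itself.
- bot.masks_of(picture, query): "mask" (420x560 bool, what is visible of it).
- bot.landmark_of(picture, query): "xyz" ([x, y, z] in m, in world coordinates, good to about 4 mm: a listed point, or the origin of a listed thing).
The state is a dict: "t": time; "q": joint angles; "joint_vel": joint speeds; "joint_torque": joint torques, N m; "eef_pos": TCP position; "tool_rot": TCP orientation; "contact_force": force on the tool from outside, world axes, zero at the start; "torque": the same for the moment, N m; "gripper_width": opening from 0.0 (shut) to 1.0 (fully open); "grasp_force": force on a finger pad.
Only numpy, scipy, OpenCV 4.12 (cv2) and the standard library are available. Lean on these libraries where they do the work, as an engineer would, in place of code of your own. Each camera call takes 0.05 s, during which the arm holds its last target. There are 200 camera calls.

## Working session

There is one attempt and no reset: what is moved stays moved. The work goes in short steps, Python scripts to look and compute and a tool call to move; the robot and the scene stay as the last step left them, time stands still between calls to the robot, and variables do not carry over. Pictures are saved under pics/ and viewed, at most 14 in all, crops included, and the job is handed in when it is done.

Besides the shell and the picture viewer there is one more tool, called after "Request:" by a JSON object that holds its "method" and its "body", one argument or row to a line. send_rows: Moves the arm, as the interface text tells. Its arguments: {"type":"object","properties":{"deltas":{"type":"string"},"claw":{"type":"number"},"force":{"type":"number"}},"required":["deltas"]}

```bash
mkdir -p pics; ls; cat > h.py <<'E'
import numpy as np, cv2
from station import bot
def save(p,n,crop=None,s=1):
    im=p["img"][:,:,::-1]
    if crop: im=im[crop[1]:crop[3],crop[0]:crop[2]]
    cv2.imwrite("pics/"+n,cv2.resize(im,None,fx=s,fy=s,interpolation=cv2.INTER_CUBIC))
def xyz(p,u,v,d=None):
    d=p["depth"][v,u] if d is None else d
    x=(u-p["cx"])/p["fx"];y=(v-p["cy"])/p["fy"]
    c=np.stack([x*d,-y*d,-d*np.ones_like(d),np.ones_like(d)])
    return (np.linalg.inv(p["camera_from_world"])@c)[:3]
def cloud(p):
    v,u=np.mgrid[:420,:560]
    return xyz(p,u.ravel(),v.ravel(),p["depth"].ravel()).T.reshape(420,560,3)
E
python3 - <<'E'
from h import *
o=bot.get_obs();print({k:np.round(v,3) for k,v in o.items()})
for n in ["scene","top"]:
    p=bot.read_camera(n);save(p,n+"0.png");np.set_printoptions(precision=3,suppress=True)
    print(n,p["fx"],p["cx"],p["cy"],p["camera_from_world"])
    for q in ["plate_a_mid","seat","collar_top","knob_grip","spanner_grip","stand_top","timer","tape","pen"]:
        print(q,[(np.round(l["xyz"],3).tolist(),round(l["confidence"],2)) for l in bot.landmark_of(p,q)])
E
```

```text
pics
{'t': np.float64(0.0), 'q': array([ 1.168,  0.478,  0.022,  1.556, -0.011,  1.109, -0.083]), 'joint_vel': array([ 0.001, -0.   ,  0.001, -0.002,  0.001, -0.001, -0.001]), 'joint_torque': array([-0.0000e+00, -5.9646e+01,  1.6080e+00, -2.8120e+01,  1.3000e-02,
        9.0000e-03,  0.0000e+00]), 'eef_pos': array([ 0.196, -0.645,  0.21 ]), 'tool_rot': array([-0.001,  0.989,  0.147, -0.   ]), 'contact_force': array([-0.306, -0.611,  1.93 ]), 'torque': array([-0.018, -0.007, -0.021]), 'grasp_force': np.float64(0.0), 'gripper_width': np.float64(0.998)}
scene 421.21305577797165 282.317125776408 203.39886486074724 [[-0.88  -0.475  0.005  0.447]
 [ 0.291 -0.53   0.797 -0.185]
 [-0.375  0.703  0.604 -0.804]
 [ 0.     0.     0.     1.   ]]
plate_a_mid [([0.654, -0.112, 0.05], 0.43)]
seat [([0.654, 0.134, 0.033], 0.66)]
collar_top []
knob_grip [([0.657, -0.11, 0.048], 0.55)]
spanner_grip [([0.543, -0.267, 0.074], 0.91)]
stand_top [([0.546, -0.259, 0.024], 0.56)]
timer [([0.672, 0.014, 0.05], 0.26)]
tape [([0.382, -0.318, 0.003], 0.75), ([0.545, -0.266, 0.014], 0.23)]
pen []
top 425.76799101011846 281.03422694402104 210.06563740183063 [[ 0.024 -1.    -0.005 -0.025]
 [ 0.997  0.023  0.068 -0.514]
 [-0.068 -0.007  0.998 -1.043]
 [ 0.     0.     0.     1.   ]]
plate_a_mid [([0.545, -0.268, 0.015], 0.17)]
seat [([0.657, 0.137, 0.032], 0.98), ([0.456, -0.155, 0.006], 0.22)]
collar_top [([0.67, 0.015, 0.047], 0.93)]
knob_grip [([0.655, -0.109, 0.051], 0.57), ([0.566, 0.306, -0.0], 0.21)]
spanner_grip [([0.542, -0.266, 0.071], 0.79)]
stand_top [([0.546, -0.266, 0.023], 0.57), ([0.452, -0.018, 0.005], 0.25)]
timer [([0.565, 0.304, 0.001], 0.79), ([0.548, -0.263, 0.025], 0.38)]
tape [([0.382, -0.319, 0.002], 0.64)]
pen [([0.701, 0.265, -0.002], 0.73), ([0.383, -0.32, 0.002], 0.69)]
```

View pics/scene0.png

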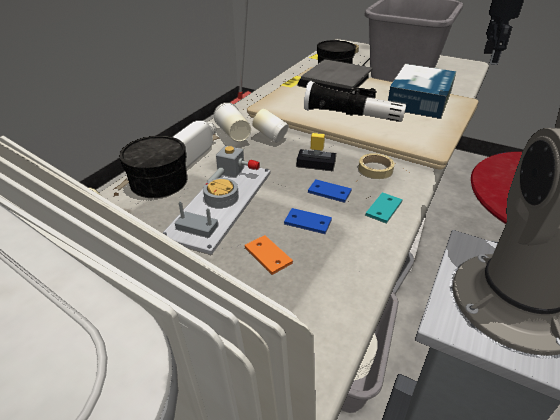

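View pics/top0.png

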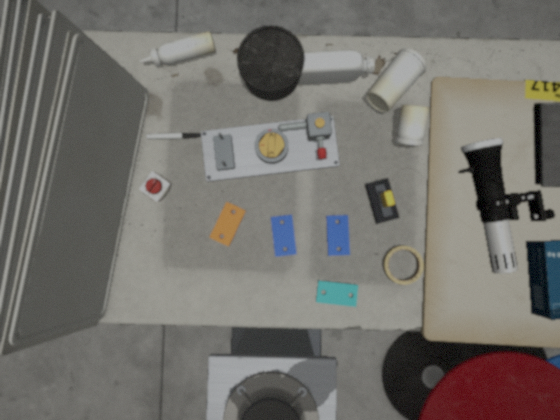

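Blue plates show in the top view at (283,235) and (338,235). The orange one at (228,224) and the turquoise one at (337,293) are look-alikes. The filler has its seat at (224,152), collar at (271,145), and valve and knob at (320,125)/(321,154). The spanner stand is at (382,200), the tape at (403,265), the timer at (154,186) and the pen at (175,135). I'll measure poses and make one enlarged crop to confirm.

```bash
python3 - <<'E'
from h import *
np.set_printoptions(precision=4,suppress=True)
p=bot.read_camera("top");C=cloud(p)
save(p,"crop1.png",(195,95,410,305),2.8)
hsv=cv2.cvtColor(p["img"],cv2.COLOR_RGB2HSV)
def rects(name,lo,hi,zr,amin=100):
    m=cv2.inRange(hsv,np.array(lo),np.array(hi));m[:, :190]=0;m[:,425:]=0
    n,l,st,c=cv2.connectedComponentsWithStats(m)
    for i in range(1,n):
        if st[i,4]<amin: continue
        P=C[l==i];P=P[(P[:,2]>zr[0])&(P[:,2]<zr[1])]
        if len(P)<10: continue
        r=cv2.minAreaRect((P[:,:2]*1000).astype(np.float32))
        print(name,c[i],st[i,4],"rect",np.round(r[0],1),np.round(r[1],1),round(r[2],1),"z",np.median(P[:,2]),"mean",P[:,:2].mean(0))
rects("blue",(105,120,60),(125,255,255),(-.01,.03))
rects("yel",(22,120,80),(35,255,255),(.05,.13),20)
rects("red",(0,150,80),(8,255,255),(.0,.13),10)
rects("red",(172,150,80),(180,255,255),(.0,.13),10)
# slab
sub=C[100:185,195:350].reshape(-1,3)
s=sub[(sub[:,2]>.007)&(sub[:,2]<.022)];r=cv2.minAreaRect((s[:,:2]*1000).astype(np.float32));print("slab",r)
s=sub[(sub[:,2]>.027)&(sub[:,2]<.040)&(sub[:,1]>.09)];r=cv2.minAreaRect((s[:,:2]*1000).astype(np.float32));print("seat",r,s[:,2].mean())
sub=C[165:235,355:410].reshape(-1,3)
for a,b in((.018,.03),(.03,.045),(.085,.12)):
    s=sub[(sub[:,2]>a)&(sub[:,2]<b)]
    if len(s)>5: print("stand",a,cv2.minAreaRect((s[:,:2]*1000).astype(np.float32)),s.mean(0))
E
```

```text
blue [283.1721 235.1157] 674 rect [452.8 -19.6] [94.5 48.5] 8.0 z 0.007532888544157901 mean [ 0.4528 -0.0196]
blue [337.6807 234.7535] 714 rect [ 456.8 -155.9] [95.5 50.1] 3.7 z 0.007420984533435981 mean [ 0.4569 -0.1559]
yel [388.0993 198.0993] 141 rect [ 543.1 -262.7] [34.8 17.5] 14.8 z 0.09062706533585485 mean [ 0.5431 -0.2614]
red [321.4783 152.7391] 46 rect [ 652.8 -107.7] [20.2 12.1] 3.2 z 0.057380046602291235 mean [ 0.6533 -0.1076]
slab ((699.6036376953125, 30.470230102539062), (190.63528442382812, 355.1966247558594), 8.033099174499512)
seat ((654.7861328125, 132.725341796875), (86.42198944091797, 46.53451919555664), 8.055154800415039) 0.03247198940773655
stand 0.018 ((543.5166015625, -264.690185546875), (104.1410903930664, 57.62460708618164), 16.242542266845703) [ 0.5417 -0.2601  0.0244]
stand 0.03 ((542.9552612304688, -263.07080078125), (79.33377075195312, 27.364381790161133), 16.18999671936035) [ 0.5421 -0.2624  0.0344]
stand 0.085 ((543.1435546875, -264.53521728515625), (35.85597229003906, 20.931917190551758), 18.926727294921875) [ 0.5427 -0.264   0.0908]
```

View pics/crop1.png

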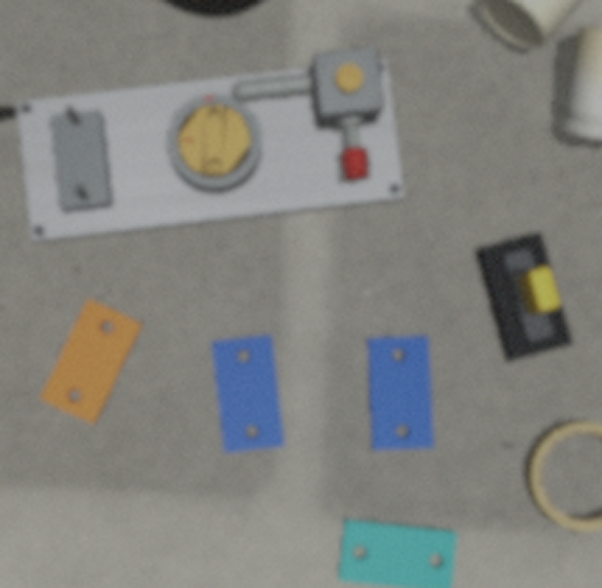

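The enlarged crop confirms the two blue plates at crop pixels (248,393) and (400,393). Orange (92,360) and turquoise (398,552) are not meant. The knob is at (355,162) and the spanner at (543,290).

```bash
cat >> h.py <<'E'
def pose():
    o=bot.get_obs();w,x,y,z=o["tool_rot"]
    from scipy.spatial.transform import Rotation as R
    M=R.from_quat([x,y,z,w]).as_matrix()
    return o["eef_pos"],M,np.degrees(np.arctan2(M[1,0],M[0,0])),o
def to(x,y,z,yaw):
    """delta in tool frame now"""
    e,M,yw,o=pose()
    d=M.T@(np.array([x,y,z])-e);s=(yw-yaw+180)%360-180
    print("to",np.round([x,y,z,yaw],4),"delta %.4f %.4f %.4f spin %.2f"%(*d,s))
    return d,s
def rows(x,y,z,yaw,n):
    d,s=to(x,y,z,yaw)
    print("; ".join("%.4f %.4f %.4f %.2f"%(*(d*i/n),s*i/n) for i in range(1,n+1)))
def wpix(p,P):
    c=p["camera_from_world"]@np.append(P,1);X,Y,Z=c[0],-c[1],-c[2]
    r=np.hypot(X,Y);t=np.arctan2(r,Z);k=t/max(r,1e-9)
    return p["cx"]+p["fx"]*k*X,p["cy"]+p["fy"]*k*Y
def wplane(p,u,v,z):
    """world point on plane z seen by fisheye px"""
    a=(u-p["cx"])/p["fx"];b=(v-p["cy"])/p["fy"];t=np.hypot(a,b);s=np.sin(t)/max(t,1e-9)
    ray=np.array([a*s,-b*s,-np.cos(t)]);T=np.linalg.inv(p["camera_from_world"])
    o=T[:3,3];d=T[:3,:3]@ray
    return o+d*(z-o[2])/d[2]
E
python3 - <<'E'
from h import *
np.set_printoptions(precision=4,suppress=True)
p=bot.read_camera("top");C=cloud(p).reshape(-1,3)
a=np.array([.196,-.645]);b=np.array([.655,-.109])
t=np.clip((C[:,:2]-a)@(b-a)/((b-a)@(b-a)),.05,1)
dd=np.linalg.norm(C[:,:2]-a-t[:,None]*(b-a),axis=1)
s=C[(dd<.1)&(t>.2)];i=np.argsort(-s[:,2])[:300:60];print(s[i])
print(pose()[2]); to(.655,-.109,.21,8)
f=np.array([.9902,.1401]);g=np.array([.1401,-.9902]);seat=np.array([.6548,.1327])
print("knob guess",seat+.24*g-f*.039, "valve",seat+.24*g)
E
```

```text
[[ 0.4015 -0.5315  0.1125]
 [ 0.3857 -0.5305  0.1098]
 [ 0.3989 -0.527   0.1082]
 [ 0.3898 -0.5251  0.1073]
 [ 0.4053 -0.5169  0.1062]]
16.88881018797805
to [ 0.655 -0.109  0.21   8.   ] delta 0.5950 -0.3804 0.0013 spin 8.89
knob guess [ 0.6498 -0.1104] valve [ 0.6884 -0.1049]
```

Request:
{"method": "send_rows", "body": {
  "deltas": "0.034 -0.0215 0 0; 0.067 -0.043 0 0; 0.101 -0.0645 0 0; 0.135 -0.086 0 0; 0.168 -0.108 0 0",
  "claw": 1
}}

```text
t: 1.6
eef_pos: [0.3266, -0.4925, 0.2115]
tool_rot: [0.0, 0.989, 0.147, 0.0]
contact_force: [0.9, -0.0, -0.0]
gripper_width: 0.999
grasp_force: 0.0
```

Request:
{"method": "send_rows", "body": {
  "deltas": "0.034 -0.0215 0 0; 0.067 -0.043 0 0; 0.101 -0.0645 0 0; 0.135 -0.086 0 0; 0.168 -0.108 0 0"
}}

```text
t: 2.1
eef_pos: [0.4559, -0.3403, 0.2116]
tool_rot: [0.0, 0.989, 0.147, 0.0]
contact_force: [-0.1, -0.3, -0.0]
gripper_width: 1.003
grasp_force: 0.0
```

Request:
{"method": "send_rows", "body": {
  "deltas": "0.034 -0.0215 0 2; 0.067 -0.043 0 4; 0.101 -0.0645 0 6; 0.135 -0.086 0 8; 0.168 -0.108 0 8.9"
}}

```text
t: 2.6
eef_pos: [0.5853, -0.1882, 0.2115]
tool_rot: [0.0, 0.998, 0.069, 0.0]
contact_force: [0.5, -0.1, -0.4]
gripper_width: 0.997
grasp_force: 0.0
```

```bash
python3 - <<'E'
from h import *
np.set_printoptions(precision=4,suppress=True)
e,M,y,o=pose();print(e,y,o["t"],o["contact_force"])
p=bot.read_camera("wrist");save(p,"w1.png");print(np.linalg.inv(p["camera_from_world"]),p["fx"],p["cx"],p["cy"])
for q in ["plate_a_mid","knob_grip","collar_top","spanner_grip","stand_top"]:
    print(q,[(np.round(l["xyz"],4).tolist(),round(l["confidence"],2)) for l in bot.landmark_of(p,q)])
print("knob px",wpix(p,[.65,-.11,.048]))
to(.65,-.11,.21,8)
E
```

```text
[ 0.5853 -0.1882  0.2115] 7.917647043337726 2.6 [ 0.5016 -0.0667 -0.3704]
[[ 0.1379  0.954   0.2662  0.6519]
 [-0.9904  0.133   0.0364 -0.1792]
 [-0.0007 -0.2686  0.9632  0.3742]
 [ 0.      0.      0.      1.    ]] 325.19226210127806 279.0978318760513 209.41762472079174
plate_a_mid []
knob_grip [([0.6557, -0.1082, 0.0438], 0.8)]
collar_top [([0.6689, 0.0172, 0.0535], 0.91)]
spanner_grip [([0.5438, -0.2652, 0.0672], 0.69), ([0.5468, -0.2631, 0.0264], 0.2)]
stand_top [([0.5426, -0.2691, 0.0265], 0.73)]
knob px (np.float64(210.81994172035206), np.float64(114.75532761481952))
to [ 0.65 -0.11  0.21  8.  ] delta 0.0769 -0.0709 0.0011 spin -0.10
```

View pics/w1.png

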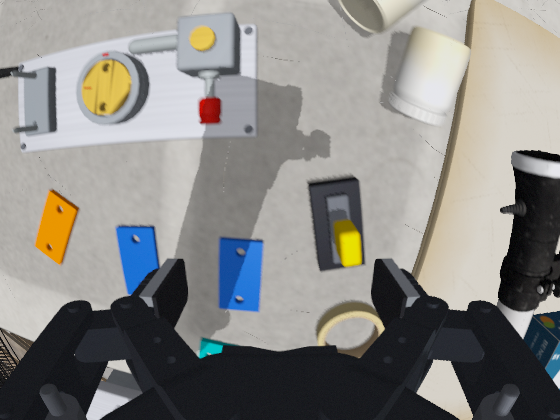

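Wrist view: knob at (209,110), collar holes near (103,68) and (105,102), spanner at (348,243), plates at (138,260) and (240,273). I'll fix the knob position from the red blob.

```bash
python3 - <<'E'
from h import *
np.set_printoptions(precision=4,suppress=True)
p=bot.read_camera("wrist");hsv=cv2.cvtColor(p["img"],cv2.COLOR_RGB2HSV)
m=cv2.inRange(hsv,(0,150,70),(8,255,255))|cv2.inRange(hsv,(172,150,70),(180,255,255))
n,l,st,c=cv2.connectedComponentsWithStats(m)
for i in range(1,n):
    if st[i,4]>100:
        x,y,w,h,_=st[i]; print(c[i],st[i],wplane(p,*c[i],.053),"top/bot",wplane(p,x+w/2,y,.055),wplane(p,x+w/2,y+h,.048))
H=[wplane(p,u,v,.05) for u,v in((103,68),(105,102))];print(H,np.degrees(np.arctan2(*(H[0]-H[1])[1::-1])))
save(p,"w1c.png",(70,40,260,150),4)
to(.653,-.1095,.14,8)
E
```

```text
[208.4212 109.4432] [198  97  22  26 546] [ 0.6532 -0.1108  0.053 ] top/bot [ 0.6655 -0.1102  0.055 ] [ 0.6396 -0.1119  0.048 ]
[array([0.6916, 0.0166, 0.05  ]), array([0.6539, 0.0089, 0.05  ])] 11.552243012648663
to [ 0.653  -0.1095  0.14    8.    ] delta 0.0802 -0.0714 0.0712 spin -0.14
```

View pics/w1c.png

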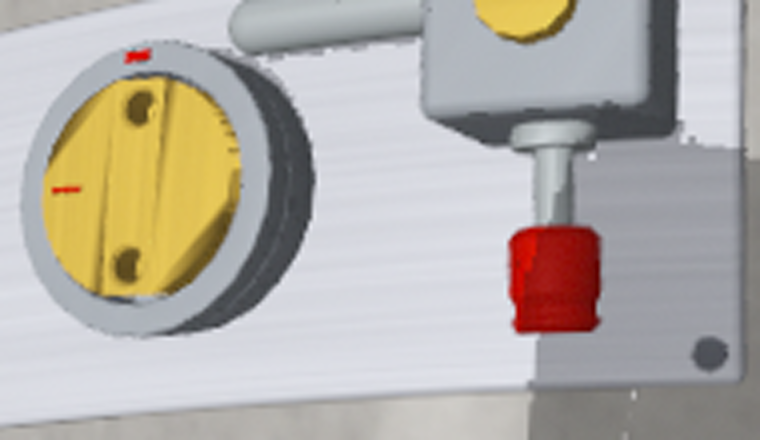

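Request:
{"method": "send_rows", "body": {
  "deltas": "0.02 -0.018 0.018 0; 0.04 -0.036 0.036 0; 0.06 -0.054 0.054 0; 0.079 -0.071 0.071 0; 0.079 -0.071 0.071 0",
  "claw": 0.6
}}

```text
t: 3.45
eef_pos: [0.6524, -0.1049, 0.1376]
tool_rot: [-0.001, 0.997, 0.071, -0.001]
contact_force: [-0.4, 0.1, 0.6]
gripper_width: 0.598
grasp_force: 0.0
```

Request:
{"method": "send_rows", "body": {
  "deltas": "0 0 0.025 0; 0 0 0.05 0; 0 0 0.075 0; 0 0 0.1 0; 0 0 0.1 0"
}}

```text
t: 3.95
eef_pos: [0.6492, -0.1102, 0.0373]
tool_rot: [0.0, 0.998, 0.069, -0.003]
contact_force: [-0.5, 0.2, -0.3]
gripper_width: 0.599
grasp_force: 0.0
```

Request:
{"method": "send_rows", "body": {
  "deltas": "0 0 0 0; 0 0 0 0; 0 0 0 0; 0 0 0 0; 0 0 0 0",
  "claw": 0,
  "force": 60
}}

```text
t: 4.45
eef_pos: [0.653, -0.1082, 0.041]
tool_rot: [0.0, 0.998, 0.07, 0.001]
contact_force: [-0.1, 0.5, -0.5]
gripper_width: 0.001
grasp_force: 0.0
```

```bash
python3 - <<'E'
from h import *
np.set_printoptions(precision=4,suppress=True)
e,M,y,o=pose();print(e,y,o["gripper_width"],o["grasp_force"])
p=bot.read_camera("wrist");save(p,"w2.png",(100,60,460,420),1.6)
e,M,y,o=pose();print(e,y,o["gripper_width"],o["grasp_force"])
E
```

```text
[ 0.653  -0.1082  0.041 ] 7.991518103232576 0.0012928237089014183 0.0
[ 0.6529 -0.1082  0.0408] 7.991184937437217 -0.001451796378107007 0.0
```

View pics/w2.png

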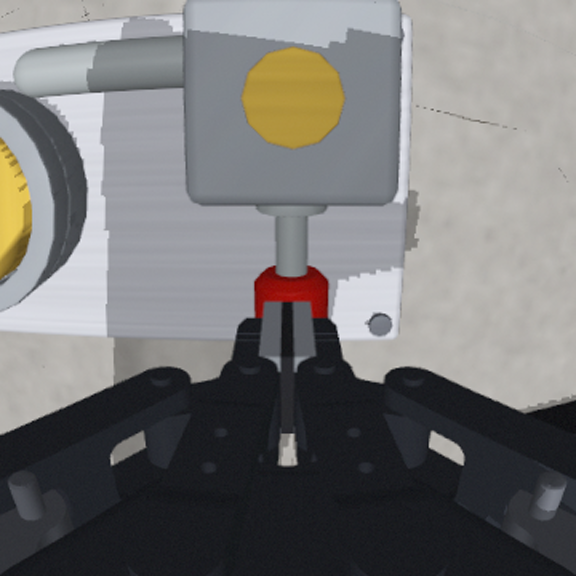

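```bash
python3 - <<'E'
from h import *
np.set_printoptions(precision=4,suppress=True)
e,M,y,o=pose()
p=bot.read_camera("wrist")
f=np.array([.9902,.1401,0])
for n,P in dict(tcp=e,tip=e+M[:,2]*.008,tipfront=e+M[:,2]*.008+f*.011,knobmid=np.array([.653,-.1103,.048]),knobbacktop=np.array([.653,-.1103,.06])+f*.013).items():
    u=np.array(wpix(p,P));print(n,P,u,"crop",(u-[100,60])*1.6)
hsv=cv2.cvtColor(p["img"],cv2.COLOR_RGB2HSV)
m=cv2.inRange(hsv,(0,150,70),(8,255,255))|cv2.inRange(hsv,(172,150,70),(180,255,255))
v,u=np.nonzero(m);print("red px",u.min(),u.max(),v.min(),v.max())
d=p["depth"];print("depth red",np.median(d[m>0]),"finger depth col",d[250:300:6,272],d[250:300:6,291])
c=p["camera_from_world"];print("cam z of knob",(c@np.r_[.653,-.11,.055,1])[2],"tip",(c@np.r_[e+M[:,2]*.008,1])[2])
for q in("top","scene"):
    pp=bot.read_camera(q)
    print(q,[(np.round(l["xyz"],4).tolist(),round(l["confidence"],2)) for l in bot.landmark_of(pp,"knob_grip")])
save(pp,"s2.png",(200,120,320,210),5)
E
```

```text
tcp [ 0.6529 -0.1082  0.0408] [278.9102 248.3993] crop [286.2563 301.4388]
tip [ 0.6529 -0.1082  0.0328] [278.9324 242.9798] crop [286.2919 292.7677]
tipfront [ 0.6638 -0.1066  0.0328] [278.9126 224.4516] crop [286.2601 263.1225]
knobmid [ 0.653  -0.1103  0.048 ] [282.976  253.9469] crop [292.7616 310.3151]
knobbacktop [ 0.6659 -0.1085  0.06  ] [283.3297 238.7692] crop [293.3275 286.0307]
red px 35 304 121 258
depth red 0.15729661 finger depth col [0.1455 0.1407 0.1329 0.1274 0.1228 0.1183 0.1119 0.1064 0.1035] [0.1466 0.1397 0.1339 0.1278 0.123  0.1183 0.112  0.1082 0.1053]
cam z of knob -0.16117189349794134 tip -0.18252133842278997
top [([0.4508, -0.0155, 0.0048], 0.26)]
scene []
```

View pics/s2.png

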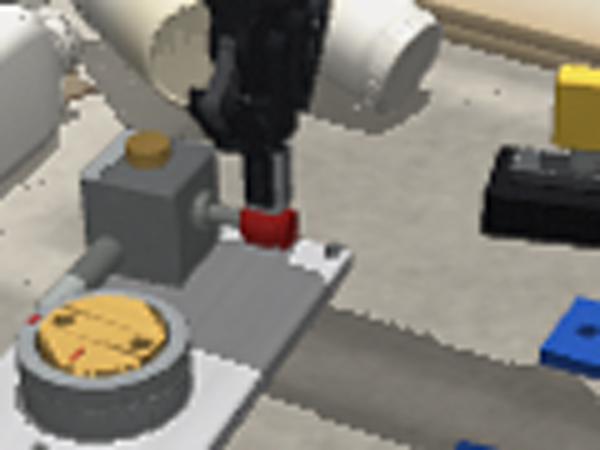

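```bash
python3 - <<'E'
from h import *
print(bot.tips_ahead,[a for a in dir(bot) if a[0]!='_'])
e,M,y,o=pose();print(e,M,o["contact_force"])
p=bot.read_camera("wrist");T=np.linalg.inv(p["camera_from_world"]);d=p["depth"]
for u,v in((272,256),(291,256),(272,262),(291,262)):
    a=(u-p["cx"])/p["fx"];b=(v-p["cy"])/p["fy"];t=np.hypot(a,b);s=np.tan(t)/t
    print(u,v,(T@np.r_[d[v,u]*np.array([a*s,-b*s,-1]),1])[:3])
E
```

```text
0.008 ['PlanningError', 'get_obs', 'hand_in', 'landmark_of', 'masks_of', 'read_camera', 'tips_ahead']
[ 0.65260582 -0.10812284  0.0403009 ] [[ 9.90289068e-01  1.39023588e-01 -6.77874659e-05]
 [ 1.39023588e-01 -9.90289070e-01 -1.91390277e-06]
 [-6.73952642e-05 -7.52873973e-06 -9.99999998e-01]] [-0.13436552 -0.44047529  0.26402122]
272 256 [ 0.66189795 -0.10383821  0.07271579]
291 256 [ 0.66298421 -0.11206602  0.07256312]
272 262 [ 0.66234531 -0.10393285  0.07988795]
291 262 [ 0.66298358 -0.11185532  0.0788788 ]
```

The fingers closed just above the knob: the camera puts the fingertips near z≈0.068, higher than stated. I'll open, go lower and test.

Request:
{"method": "send_rows", "body": {
  "deltas": "0 0 0 0; 0 0 0 0; 0 0 0.005 0; 0 0 0.010 0; 0 0 0.015 0",
  "claw": 0.6
}}

```text
t: 5.3
eef_pos: [0.6524, -0.1082, 0.0246]
tool_rot: [-0.0, 0.998, 0.07, -0.0]
contact_force: [0.4, -1.2, -0.3]
gripper_width: 0.598
grasp_force: 0.0
```

```bash
python3 - <<'E'
from h import *
e,M,y,o=pose();print(e,y,o["contact_force"],o["gripper_width"])
p=bot.read_camera("wrist");save(p,"w3.png",(100,60,460,420),1.6)
E
```

```text
[ 0.65239252 -0.10816469  0.02462018] 7.989913894978469 [ 0.42372626 -1.16470055 -0.28327771] 0.5977819678907772
```

View pics/w3.png

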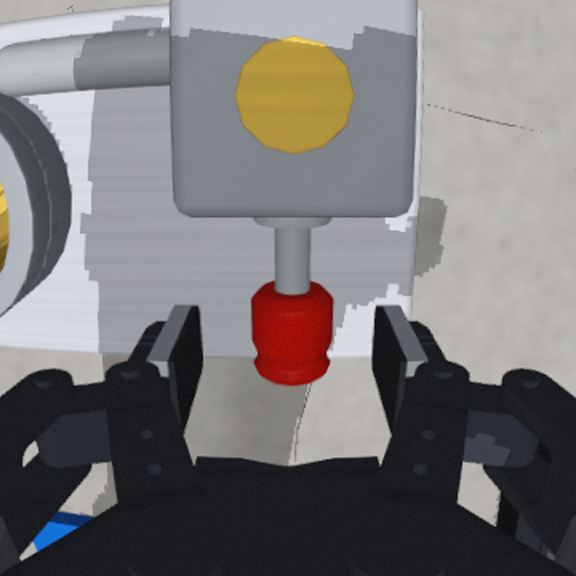

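```bash
python3 - <<'E'
from h import *
p=bot.read_camera("wrist");T=np.linalg.inv(p["camera_from_world"]);d=p["depth"]
e,M,y,o=pose();print(e,o["contact_force"])
for u,v in((216,254),(221,254),(338,254),(342,256),(212,262),(216,266),(344,266),(282,262),(282,270)):
    a=(u-p["cx"])/p["fx"];b=(v-p["cy"])/p["fy"];t=np.hypot(a,b);s=np.tan(t)/t
    print(u,v,(T@np.r_[d[v,u]*np.array([a*s,-b*s,-1]),1])[:3])
E
```

```text
[ 0.65173797 -0.1080708   0.02405452] [-0.10040176 -0.49522813  0.38269302]
216 254 [ 0.65862271 -0.07931235  0.05673549]
221 254 [ 0.65804034 -0.08125799  0.05470277]
338 254 [ 0.66516786 -0.13290664  0.05433792]
342 256 [ 0.66565295 -0.13411867  0.0573139 ]
212 262 [ 0.65754222 -0.07880201  0.06299871]
216 266 [ 0.65864068 -0.08143302  0.06829676]
344 266 [ 0.66550505 -0.13315056  0.06742636]
282 262 [ 0.66063186 -0.10826281  0.05997046]
282 270 [ 0.65660814 -0.10884581  0.05948592]
```

Request:
{"method": "send_rows", "body": {
  "deltas": "0 0.0015 0.006 0; 0 0.0015 0.012 0; 0 0.0015 0.017 0; 0 0.0015 0.021 0; 0 0.0015 0.021 0"
}}

```text
t: 5.9
eef_pos: [0.6523, -0.1095, 0.0034]
tool_rot: [-0.0, 0.998, 0.07, -0.001]
contact_force: [0.4, 0.2, 0.1]
gripper_width: 0.601
grasp_force: 0.0
```

Request:
{"method": "send_rows", "body": {
  "deltas": "0 0 0 0; 0 0 0 0; 0 0 0 0; 0 0 0 0; 0 0 0 0",
  "claw": 0,
  "force": 60
}}

```text
t: 6.4
eef_pos: [0.6531, -0.1096, 0.0047]
tool_rot: [0.0, 0.998, 0.07, 0.0]
contact_force: [-0.4, 0.1, 3.6]
gripper_width: 0.263
grasp_force: 58.6
```

Request:
{"method": "send_rows", "body": {
  "deltas": "-0.006 0 0 0; -0.013 0 0 0; -0.020 0 0 0; -0.027 0 0 0; -0.031 0 0 0"
}}

```text
t: 6.9
eef_pos: [0.6233, -0.1138, 0.0049]
tool_rot: [0.0, 0.998, 0.07, 0.002]
contact_force: [12.9, 1.0, -8.8]
gripper_width: 0.264
grasp_force: 59.0
```

Request:
{"method": "send_rows", "body": {
  "deltas": "-0.001 0 0 0; -0.001 0 0 0; -0.001 0 0 0"
}}

```text
t: 7.2
eef_pos: [0.6234, -0.1137, 0.0048]
tool_rot: [0.0, 0.998, 0.07, 0.002]
contact_force: [7.9, 0.1, -3.2]
gripper_width: 0.262
grasp_force: 59.3
```

Request:
{"method": "send_rows", "body": {
  "deltas": "0 0 0 0; 0 0 0 0; 0 0 0 0; 0 0 -0.02 0; 0 0 -0.05 0",
  "claw": 0.6
}}

```text
t: 7.7
eef_pos: [0.6188, -0.114, 0.0528]
tool_rot: [-0.0, 0.998, 0.07, -0.003]
contact_force: [0.3, -0.9, 0.3]
gripper_width: 0.599
grasp_force: 0.0
```

```bash
python3 - <<'E'
from h import *
np.set_printoptions(precision=4,suppress=True)
e,M,y,o=pose();print(e,y)
p=bot.read_camera("wrist");hsv=cv2.cvtColor(p["img"],cv2.COLOR_RGB2HSV)
m=cv2.inRange(hsv,(0,150,70),(8,255,255))|cv2.inRange(hsv,(172,150,70),(180,255,255))
n,l,st,c=cv2.connectedComponentsWithStats(m)
for i in range(1,n):
    if st[i,4]>200: print(c[i],st[i],wplane(p,*c[i],.056))
rows(.4568,-.1559,.11,3.7,5)
E
```

```text
[ 0.6188 -0.114   0.0528] 7.994526136136249
[279.6439 240.0966] [ 258  213   44   55 2008] [ 0.6248 -0.1136  0.056 ]
to [ 0.4568 -0.1559  0.11    3.7   ] delta -0.1700 0.0180 -0.0515 spin 4.27
-0.0340 0.0036 -0.0103 0.85; -0.0680 0.0072 -0.0206 1.71; -0.1020 0.0108 -0.0309 2.56; -0.1360 0.0144 -0.0412 3.42; -0.1700 0.0180 -0.0515 4.27
```

Request:
{"method": "send_rows", "body": {
  "deltas": "-0.02 0.002 -0.04 0; -0.06 0.006 -0.075 1; -0.1 0.011 -0.085 2; -0.14 0.015 -0.085 3.5; -0.17 0.018 -0.085 4.3",
  "claw": 1
}}

```text
t: 8.25
eef_pos: [0.4525, -0.1564, 0.1396]
tool_rot: [0.0, 1.0, 0.031, -0.0]
contact_force: [0.7, -0.6, -0.2]
gripper_width: 1.001
grasp_force: 0.0
```

```bash
cat >> h.py <<'E'
def blue(p,z=.009,lo=(105,120,60),hi=(125,255,255),amin=400):
    hsv=cv2.cvtColor(p["img"],cv2.COLOR_RGB2HSV);m=cv2.inRange(hsv,lo,hi)
    n,l,st,c=cv2.connectedComponentsWithStats(m);out=[]
    for i in range(1,n):
        if st[i,4]<amin: continue
        cn,_=cv2.findContours((l==i).astype(np.uint8),cv2.RETR_EXTERNAL,cv2.CHAIN_APPROX_NONE)
        W=np.array([wplane(p,u,v,z)[:2] for u,v in cn[0][:,0]]);r=cv2.minAreaRect((W*1000).astype(np.float32))
        print("px",np.round(c[i]),"area",st[i,4],"rect",np.round(r[0],1),np.round(r[1],1),round(r[2],1))
def holes(p,z,box,thr):
    pass
E
python3 - <<'E'
from h import *
e,M,y,o=pose();print(e,y)
p=bot.read_camera("wrist");blue(p);save(p,"w4.png")
rows(.4568,-.1559,.14,3.7,2)
E
```

```text
[ 0.45250337 -0.15644562  0.13964782] 3.5595735754701296
px [143. 187.] area 4875 rect [450.2 -22.1] [99.1 56.9] 7.8
px [280. 190.] area 5739 rect [ 454.3 -157.1] [98.5 53.6] 3.6
to [ 0.4568 -0.1559  0.14    3.7   ] delta 0.0094 -0.0014 -0.0013 spin -0.32
0.0047 -0.0007 -0.0006 -0.16; 0.0094 -0.0014 -0.0013 -0.32
```

View pics/w4.png

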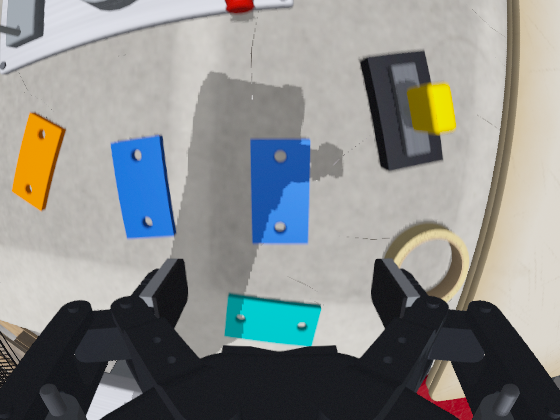

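Request:
{"method": "send_rows", "body": {
  "deltas": "0.007 -0.001 0.05 0; 0.007 -0.001 0.085 0; 0.007 -0.001 0.1 0; 0.007 -0.001 0.1 0; 0.007 -0.001 0.1 0",
  "claw": 0.78
}}

```text
t: 8.8
eef_pos: [0.4624, -0.1541, 0.0395]
tool_rot: [-0.0, 0.999, 0.032, -0.0]
contact_force: [1.2, -0.2, 0.5]
gripper_width: 0.781
grasp_force: 0.0
```

```bash
cat >> h.py <<'E'
def w3(p,u,v):
    T=np.linalg.inv(p["camera_from_world"]);d=p["depth"]
    a=(u-p["cx"])/p["fx"];b=(v-p["cy"])/p["fy"];t=np.hypot(a,b);s=np.tan(t)/t
    return (T@np.r_[d[v,u]*np.array([a*s,-b*s,-1]),1])[:3]
def tips(p):
    "lowest z of dark/grey gripper surface in image near the finger rows, left and right"
    out=[]
    for us in (range(170,279,2),range(281,400,2)):
        c=[w3(p,u,v) for u in us for v in range(225,300,2) if 0<p["depth"][v,u]]
        out.append(np.array(c))
    return out
E
python3 - <<'E'
from h import *
np.set_printoptions(precision=4,suppress=True)
e,M,y,o=pose();print(e,y,o["contact_force"])
p=bot.read_camera("wrist");blue(p);save(p,"w5.png",(140,120,420,330),2.8)
e,M,y,o=pose();print(e,y)
E
```

```text
[ 0.4624 -0.1541  0.0395] 3.6933904956819394 [ 1.163  -0.2459  0.5179]
px [ 96. 226.] area 8480 rect [451.5 -22.6] [100.6  58.7] 8.0
px [283. 233.] area 11931 rect [ 455.3 -157. ] [100.5  53.9] 3.4
[ 0.463  -0.1543  0.0402] 3.690409893642678
```

View pics/w5.png

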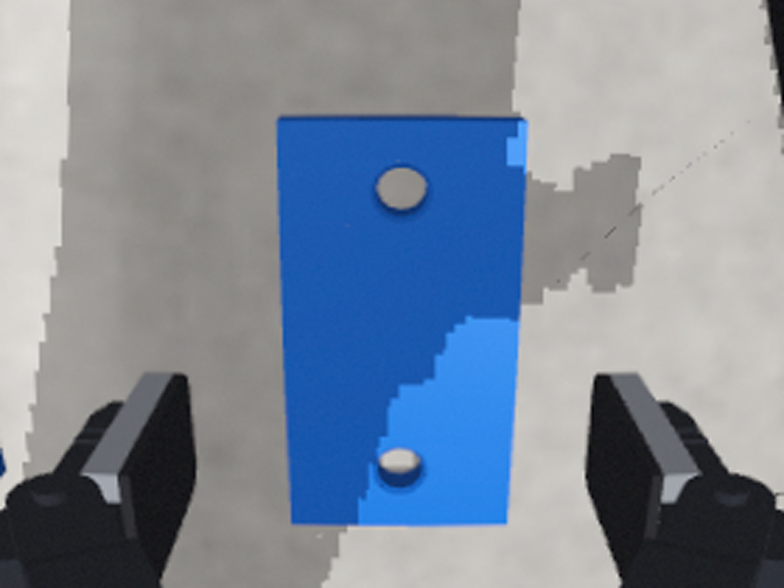

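Request:
{"method": "send_rows", "body": {
  "deltas": "-0.004 0.001 0.02 0; -0.008 0.002 0.04 0; -0.008 0.002 0.053 0; -0.008 0.002 0.06 0; -0.008 0.002 0.06 0"
}}

```text
t: 9.35
eef_pos: [0.4546, -0.1565, -0.0208]
tool_rot: [-0.0, 0.999, 0.032, -0.0]
contact_force: [-0.8, 0.2, -0.3]
gripper_width: 0.785
grasp_force: 0.0
```

Request:
{"method": "send_rows", "body": {
  "deltas": "0 0 0.002 0; 0 0 0.003 0; 0 0 0.003 0"
}}

```text
t: 9.65
eef_pos: [0.4548, -0.1567, -0.0233]
tool_rot: [0.0, 0.999, 0.032, 0.0]
contact_force: [0.1, -0.7, 0.4]
gripper_width: 0.779
grasp_force: 0.0
```

```bash
python3 - <<'E'
from h import *
np.set_printoptions(precision=4,suppress=True)
e,M,y,o=pose();print(e,y,o["contact_force"])
p=bot.read_camera("wrist");blue(p);T=tips(p)
for t in T:
    g=t[t[:,2]>.011]; i=np.argsort(g[:,2]); print(len(g),g[i[:3]])
e,M,y,o=pose();print(e,y)
E
```

```text
[ 0.4548 -0.1567 -0.0233] 3.6930839821519066 [ 0.1045 -0.7458  0.3686]
px [ 40. 244.] area 10881 rect [451.6 -23.9] [100.2  61.1] 7.9
px [280. 252.] area 21984 rect [ 458.2 -156.8] [95.4 53.9] 3.5
356 [[ 0.4605 -0.1233  0.0111]
 [ 0.4586 -0.1233  0.0112]
 [ 0.4596 -0.1234  0.0113]]
409 [[ 0.4461 -0.1601  0.0111]
 [ 0.4578 -0.1899  0.0111]
 [ 0.4569 -0.19    0.0112]]
[ 0.4547 -0.1567 -0.0233] 3.68408002726512
```

Request:
{"method": "send_rows", "body": {
  "deltas": "0 0 0.0015 0; 0 0 0.003 0; 0 0 0.003 0"
}}

```text
t: 10.0
eef_pos: [0.4545, -0.1566, -0.0267]
tool_rot: [0.0, 0.999, 0.032, 0.0]
contact_force: [0.6, 0.1, 1.5]
gripper_width: 0.779
grasp_force: 0.8
```

Request:
{"method": "send_rows", "body": {
  "deltas": "0 0 0 0; 0 0 0 0; 0 0 0 0; 0 0 0 0",
  "claw": 0,
  "force": 60
}}

```text
t: 10.4
eef_pos: [0.4568, -0.1577, -0.0235]
tool_rot: [0.001, 0.999, 0.032, 0.002]
contact_force: [-6.1, 0.4, 40.0]
gripper_width: 0.612
grasp_force: 84.0
```

Request:
{"method": "send_rows", "body": {
  "deltas": "0 0 -0.01 0; 0 0 -0.02 0; 0 0 -0.04 0; 0 0 -0.07 0; 0 0 -0.1 0"
}}

```text
t: 10.9
eef_pos: [0.4535, -0.1563, 0.0739]
tool_rot: [-0.0, 0.999, 0.032, -0.001]
contact_force: [0.9, -0.1, -1.3]
gripper_width: 0.609
grasp_force: 64.9
```

```bash
python3 - <<'E'
from h import *
np.set_printoptions(precision=4,suppress=True)
bot.read_camera("top");e,M,y,o=pose();print(e,y,o["contact_force"],o["gripper_width"],o["grasp_force"])
p=bot.read_camera("wrist");save(p,"w6.png",(140,120,420,330),2.8)
e,M,y,o=pose();print(e,y)
E
```

```text
[ 0.4565 -0.1571  0.0783] 3.683464726483294 [ 1.0716 -0.3138  2.3172] 0.6092105781869812 64.96776223182678
[ 0.4567 -0.1572  0.0766] 3.6770998756595428
```

View pics/w6.png

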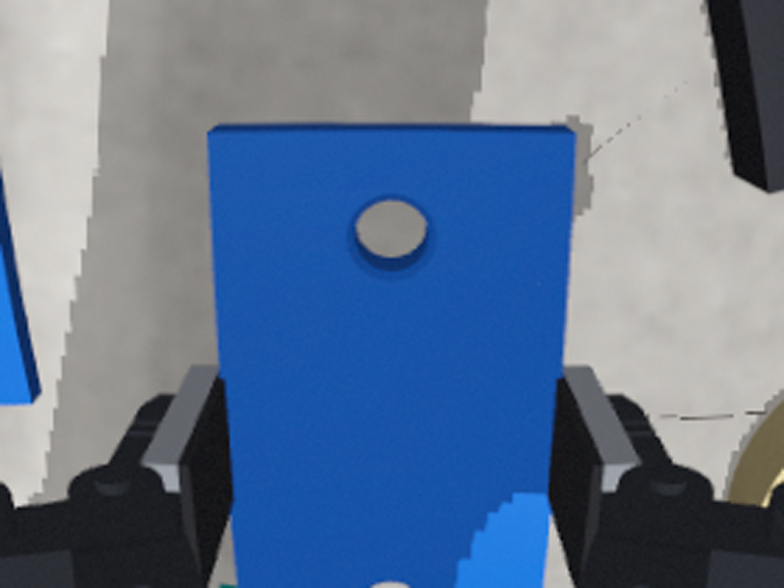

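Plate is gripped square: front hole at crop (391,228), rear hole at (391,585). Next I'll hover short of the seat so the wrist camera sees the pins.

```bash
python3 - <<'E'
from h import *
np.set_printoptions(precision=4,suppress=True)
rows(.53,.115,.10,8,7)
E
```

```text
to [0.53  0.115 0.1   8.   ] delta 0.0907 -0.2669 -0.0234 spin -4.32
0.0130 -0.0381 -0.0033 -0.62; 0.0259 -0.0762 -0.0067 -1.24; 0.0389 -0.1144 -0.0100 -1.85; 0.0519 -0.1525 -0.0134 -2.47; 0.0648 -0.1906 -0.0167 -3.09; 0.0778 -0.2287 -0.0201 -3.71; 0.0907 -0.2669 -0.0234 -4.32
```

Request:
{"method": "send_rows", "body": {
  "deltas": "0.013 -0.038 -0.01 0; 0.026 -0.076 -0.02 0; 0.039 -0.114 -0.023 0; 0.052 -0.152 -0.023 0; 0.06 -0.18 -0.023 0"
}}

```text
t: 11.5
eef_pos: [0.5027, 0.0298, 0.0957]
tool_rot: [-0.0, 0.999, 0.033, -0.0]
contact_force: [0.4, -0.2, -1.1]
gripper_width: 0.612
grasp_force: 64.9
```

Request:
{"method": "send_rows", "body": {
  "deltas": "0.012 -0.035 0 -1.5; 0.022 -0.065 0 -3; 0.0307 -0.0869 0 -4.3; 0.0307 -0.0869 0 -4.3; 0.0307 -0.0869 0 -4.3"
}}

```text
t: 12.0
eef_pos: [0.5268, 0.1156, 0.0952]
tool_rot: [0.0, 0.998, 0.07, -0.001]
contact_force: [-0.7, -0.7, -1.2]
gripper_width: 0.612
grasp_force: 64.9
```

```bash
python3 - <<'E'
from h import *
np.set_printoptions(precision=4,suppress=True)
bot.read_camera("top");e,M,y,o=pose();print(e,y,o["contact_force"],o["gripper_width"],o["grasp_force"])
p=bot.read_camera("wrist");save(p,"w7.png")
print([w3(p,u,v) for u,v in((240,230),(310,230),(280,230),(280,270))])
e,M,y,o=pose();print(e,y)
E
```

```text
[0.5268 0.1146 0.0953] 7.952460137014343 [ 0.2785 -0.2097 -1.0061] 0.6134373191855025 64.91176843643188
[array([0.5463, 0.1339, 0.1281]), array([0.5502, 0.1044, 0.1272]), array([0.5488, 0.1171, 0.1283]), array([0.53  , 0.1145, 0.1279])]
[0.527  0.1141 0.0955] 7.8999445762104745
```

View pics/w7.png

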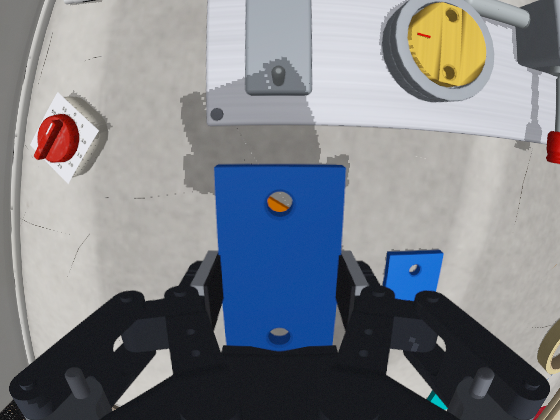

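Held plate has holes at (279,202) and (279,335). The near pin is at (278,72) and the timer at (65,138). I'll raise and back off a bit so both pins are in view, then measure them by depth.

Request:
{"method": "send_rows", "body": {
  "deltas": "-0.01 0 -0.025 0; -0.02 0 -0.05 0; -0.03 0 -0.08 0; -0.03 0 -0.08 0; -0.03 0 -0.08 0"
}}

```text
t: 12.6
eef_pos: [0.4981, 0.1102, 0.1765]
tool_rot: [0.0, 0.998, 0.069, 0.001]
contact_force: [0.2, 0.0, -0.9]
gripper_width: 0.61
grasp_force: 65.0
```

```bash
cat >> h.py <<'E'
def fcloud(p):
    T=np.linalg.inv(p["camera_from_world"]);v,u=np.mgrid[:420,:560]
    a=(u-p["cx"])/p["fx"];b=(v-p["cy"])/p["fy"];t=np.hypot(a,b)+1e-9;s=np.tan(t)/t;d=p["depth"]
    c=np.stack([a*s*d,-b*s*d,-d,np.ones_like(d)],-1)
    C=(c@T.T)[...,:3];C[d<=0]=np.nan;C[t>1.2]=np.nan;return C
SEAT=np.array([.6548,.1327]);F=np.array([.9902,.1401]);G=np.array([.1401,-.9902])
def heldholes(p,ztop):
    hsv=cv2.cvtColor(p["img"],cv2.COLOR_RGB2HSV);m=cv2.inRange(hsv,(105,100,40),(125,255,255))
    n,l,st,c=cv2.connectedComponentsWithStats(m);i=1+np.argmax(st[1:,4]);m=(l==i).astype(np.uint8)
    cn,h=cv2.findContours(m,cv2.RETR_CCOMP,cv2.CHAIN_APPROX_NONE);R=[]
    for k in range(len(cn)):
        if h[0][k][3]>=0 and cv2.contourArea(cn[k])>60:
            W=np.array([wplane(p,u,v,ztop)[:2] for u,v in cn[k][:,0]]);R.append((W.max(0)+W.min(0))/2);print("hole",R[-1],np.ptp(W,axis=0),cn[k].mean((0,1)))
    o=max((k for k in range(len(cn)) if h[0][k][3]<0),key=lambda k:cv2.contourArea(cn[k]))
    W=np.array([wplane(p,u,v,ztop)[:2] for u,v in cn[o][:,0]]);r=cv2.minAreaRect((W*1000).astype(np.float32));print("plate",r);return R,r
E
cat > seat.py <<'E'
from h import *
np.set_printoptions(precision=4,suppress=True)
bot.read_camera("top")
for k in range(2):
    e,M,y,o=pose();print("tcp",e,y)
    p=bot.read_camera("wrist");C=fcloud(p)
    q=[np.linalg.norm(C[...,:2]-(SEAT+s*.034*F),axis=-1)<.02 for s in(-1,1)]
    for m in q:
        P=C[m&(C[...,2]>.045)&(C[...,2]<.09)];print("pin",len(P),np.median(P,0) if len(P) else 0,P[:,2].max() if len(P) else 0,(P[:,:2].max(0)+P[:,:2].min(0))/2 if len(P) else 0)
    P=C[(C[...,2]>.029)&(C[...,2]<.039)&(np.linalg.norm(C[...,:2]-SEAT,axis=-1)<.06)]
    r=cv2.minAreaRect((P[:,:2]*1000).astype(np.float32));print("seat",r,np.median(P[:,2]))
    print("lm",[(np.round(l["xyz"],4).tolist(),round(l["confidence"],2)) for q in("seat","collar_top") for l in bot.landmark_of(p,q)])
    heldholes(p,e[2]+.0325)
E
python3 seat.py
```

```text
tcp [0.4977 0.1102 0.1757] 7.899079086203953
pin 122 [0.6189 0.1279 0.0732] 0.08075254878379329 [0.6209 0.1285]
pin 0 0 0 0
seat ((647.6099243164062, 132.11012268066406), (71.87640380859375, 46.68739318847656), 8.040860176086426) 0.03391923750983028
lm [([0.6571, 0.1274, 0.032], 0.91), ([0.6673, 0.0128, 0.0515], 0.97), ([0.657, 0.1307, 0.0321], 0.55), ([0.3864, -0.3158, -0.0014], 0.5)]
hole [0.4667 0.1061] [0.0062 0.0093] [278.7317 331.439 ]
hole [0.5319 0.1148] [0.0096 0.0112] [279.4412 201.3235]
plate ((500.68505859375, 110.33023834228516), (94.22264862060547, 54.2982292175293), 7.817630290985107)
tcp [0.4974 0.1108 0.175 ] 7.955915441060146
pin 123 [0.619  0.1282 0.0734] 0.08026285183680498 [0.6209 0.1285]
pin 0 0 0 0
seat ((647.2408447265625, 131.99761962890625), (70.7226791381836, 46.50373458862305), 8.288442611694336) 0.03396095600068752
lm [([0.6561, 0.1284, 0.0332], 0.78), ([0.6658, 0.0126, 0.0531], 0.94)]
hole [0.4665 0.1066] [0.0062 0.0093] [278.7317 331.439 ]
hole [0.5317 0.1154] [0.0096 0.0111] [279.2836 201.209 ]
plate ((500.39227294921875, 111.05242919921875), (94.2157974243164, 54.72730255126953), 7.710748195648193)
```

```bash
python3 - <<'E'
from h import *
rows(.6547,.1330,.075,8.05,4)
E
```

```text
to [0.6547 0.133  0.075  8.05  ] delta 0.1587 0.0003 0.1002 spin -0.07
0.0397 0.0001 0.0251 -0.02; 0.0793 0.0001 0.0501 -0.03; 0.1190 0.0002 0.0752 -0.05; 0.1587 0.0003 0.1002 -0.07
```

Request:
{"method": "send_rows", "body": {
  "deltas": "0.04 0 0.025 0; 0.08 0 0.05 0; 0.12 0 0.075 0; 0.1587 0.0003 0.1 0; 0.1587 0.0003 0.1 0"
}}

```text
t: 13.45
eef_pos: [0.6563, 0.1327, 0.0699]
tool_rot: [0.0, 0.998, 0.069, -0.003]
contact_force: [-1.4, -0.1, -1.0]
gripper_width: 0.612
grasp_force: 64.9
```

Request:
{"method": "send_rows", "body": {
  "deltas": "0 0 0 0; 0 0 0 0; 0 0 0 0"
}}

```text
t: 13.75
eef_pos: [0.655, 0.1334, 0.0779]
tool_rot: [-0.0, 0.998, 0.07, 0.001]
contact_force: [-0.1, 0.0, 0.5]
gripper_width: 0.611
grasp_force: 64.9
```

```bash
cat > chk.py <<'E'
from h import *
import sys
np.set_printoptions(precision=4,suppress=True)
e,M,y,o=pose();print("tcp",e,y,o["contact_force"],o["gripper_width"])
p=bot.read_camera("wrist");e,M,y,o=pose();print("tcp",e,y)
R,r=heldholes(p,e[2]+.0325)
for s in(-1,1):
    print("pin px",wpix(p,np.r_[SEAT+s*.034*F,.079]))
C=fcloud(p)
if len(sys.argv)>1: save(p,sys.argv[1],(180,120,380,380),2.2)
to(.6547,.1330,.062,8.05)
E
python3 chk.py w8.png
```

```text
tcp [0.655  0.1334 0.0779] 8.013642060759944 [-0.13    0.0456  0.5032] 0.6110316363579074
tcp [0.6551 0.1333 0.078 ] 8.005836016316614
hole [0.6241 0.1287] [0.0061 0.0094] [279.025 331.45 ]
hole [0.689 0.138] [0.0093 0.0109] [279.2769 201.2769]
plate ((657.9306030273438, 133.6220703125), (93.99422454833984, 54.67449951171875), 7.8798017501831055)
pin px (np.float64(279.99445827261917), np.float64(303.35665453840284))
pin px (np.float64(280.0510865926984), np.float64(187.38916361291777))
to [0.6547 0.133  0.062  8.05  ] delta -0.0005 0.0002 0.0160 spin -0.04
```

View pics/w8.png

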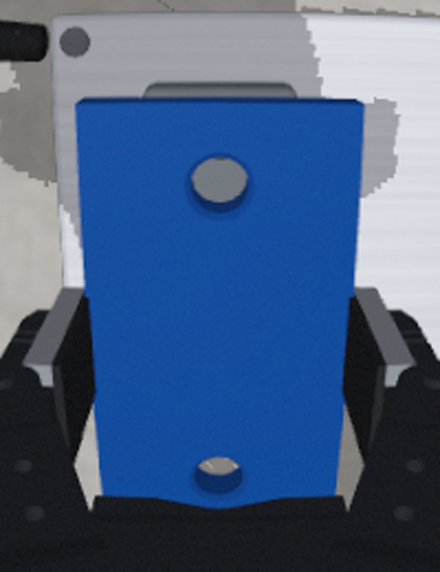

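Holes at crop (219,182) and (218,470); the pins are hidden beneath by parallax, as calculated. The offset is under 0.5 mm, so I'll lower gently.

Request:
{"method": "send_rows", "body": {
  "deltas": "-0.0004 0.0003 0.01 0; -0.0004 0.0003 0.018 0; -0.0004 0.0003 0.022 0; -0.0004 0.0003 0.026 0; -0.0004 0.0003 0.03 0"
}}

```text
t: 14.3
eef_pos: [0.6548, 0.1328, 0.0458]
tool_rot: [0.0, 0.998, 0.07, -0.0]
contact_force: [0.5, 0.3, -0.9]
gripper_width: 0.613
grasp_force: 64.9
```

Request:
{"method": "send_rows", "body": {
  "deltas": "0 0 0 0; 0 0 0 0"
}}

```text
t: 14.5
eef_pos: [0.6549, 0.1328, 0.0463]
tool_rot: [-0.0, 0.998, 0.07, -0.0]
contact_force: [-0.2, -0.7, -0.9]
gripper_width: 0.613
grasp_force: 64.9
```

Request:
{"method": "send_rows", "body": {
  "deltas": "0 0 0.008 0; 0 0 0.016 0; 0 0 0.024 0; 0 0 0.030 0; 0 0 0.034 0"
}}

```text
t: 15.0
eef_pos: [0.6545, 0.1327, 0.0113]
tool_rot: [0.0, 0.998, 0.07, -0.0]
contact_force: [0.5, 0.1, -1.5]
gripper_width: 0.61
grasp_force: 64.9
```

Request:
{"method": "send_rows", "body": {
  "deltas": "0 0 0 0; 0 0 0 0"
}}

```text
t: 15.2
eef_pos: [0.6549, 0.1328, 0.0123]
tool_rot: [0.0, 0.998, 0.07, -0.0]
contact_force: [0.5, -0.0, -2.0]
gripper_width: 0.614
grasp_force: 64.9
```

Request:
{"method": "send_rows", "body": {
  "deltas": "0 0 0 0; 0 0 0 0; 0 0 -0.03 0; 0 0 -0.07 0; 0 0 -0.11 0",
  "claw": 0.8
}}

```text
t: 15.7
eef_pos: [0.6545, 0.1327, 0.1235]
tool_rot: [0.0, 0.998, 0.07, -0.0]
contact_force: [0.5, 0.9, -0.1]
gripper_width: 0.801
grasp_force: 0.0
```

Request:
{"method": "send_rows", "body": {
  "deltas": "-0.045 0.02 0 0; -0.09 0.045 0 0; -0.13 0.075 0 0; -0.17 0.1 0 0; -0.21 0.125 0 0"
}}

```text
t: 16.2
eef_pos: [0.4628, -0.0215, 0.1228]
tool_rot: [0.0, 0.998, 0.069, 0.001]
contact_force: [0.4, -0.3, 0.3]
gripper_width: 0.796
grasp_force: 0.0
```

```bash
python3 - <<'E'
from h import *
bot.read_camera("top");e,M,y,o=pose();print(e,y,o["gripper_width"])
p=bot.read_camera("wrist");blue(p)
C=fcloud(p);P=C[(C[...,2]>.038)&(C[...,2]<.047)&(np.linalg.norm(C[...,:2]-SEAT,axis=-1)<.065)]
if len(P)>50:print("on seat",len(P),cv2.minAreaRect((P[:,:2]*1000).astype(np.float32)),np.median(P[:,2]))
rows(.452,-.021,.05,8,5)
E
```

```text
[ 0.45523844 -0.02731651  0.12140451] 7.652416403420657 0.8042230208619633
px [113.   6.] area 677 rect [615.9 145.5] [67.4 16.9] 85.6
px [270. 198.] area 6525 rect [451.7 -20.2] [99.5 53.6] 7.9
on seat 598 ((605.9898681640625, 127.14460754394531), (55.5446891784668, 13.368928909301758), 87.4217300415039) 0.04295631163853045
to [ 0.452 -0.021  0.05   8.   ] delta -0.0057 -0.0051 0.0719 spin -0.36
-0.0011 -0.0010 0.0144 -0.07; -0.0023 -0.0020 0.0288 -0.15; -0.0034 -0.0030 0.0431 -0.22; -0.0045 -0.0040 0.0575 -0.29; -0.0057 -0.0051 0.0719 -0.36
```

Request:
{"method": "send_rows", "body": {
  "deltas": "-0.003 -0.003 0.03 0; -0.006 -0.006 0.06 0; -0.006 -0.006 0.085 0; -0.006 -0.006 0.1 0; -0.006 -0.006 0.1 0"
}}

```text
t: 16.8
eef_pos: [0.4566, -0.0147, 0.021]
tool_rot: [-0.0, 0.998, 0.07, -0.001]
contact_force: [-0.4, -1.0, 0.3]
gripper_width: 0.8
grasp_force: 0.0
```

```bash
python3 - <<'E'
from h import *
bot.read_camera("top");bot.read_camera("top");e,M,y,o=pose();print(e,y,o["gripper_width"])
p=bot.read_camera("wrist");blue(p)
rows(.4517,-.0202,-.0205,7.9,2)
E
```

```text
[ 0.45806985 -0.01473572  0.02273594] 8.00712304178351 0.794458447989391
px [287. 241.] area 13905 rect [451.7 -20.4] [101.  54.] 8.0
to [ 0.4517 -0.0202 -0.0205  7.9   ] delta -0.0075 0.0044 0.0436 spin 0.10
-0.0038 0.0022 0.0218 0.05; -0.0075 0.0044 0.0436 0.10
```

Request:
{"method": "send_rows", "body": {
  "deltas": "-0.004 0.002 0.015 0; -0.0075 0.0044 0.03 0; -0.0075 0.0044 0.039 0; -0.0075 0.0044 0.0435 0; -0.0075 0.0044 0.0435 0"
}}

```text
t: 17.45
eef_pos: [0.4511, -0.0202, -0.0211]
tool_rot: [-0.0, 0.998, 0.07, 0.0]
contact_force: [-0.6, 0.6, 0.2]
gripper_width: 0.796
grasp_force: 0.0
```

Request:
{"method": "send_rows", "body": {
  "deltas": "0 0 0 0; 0 0 0 0; 0 0 0 0; 0 0 0 0; 0 0 0 0",
  "claw": 0,
  "force": 60
}}

```text
t: 17.95
eef_pos: [0.4514, -0.0203, -0.0201]
tool_rot: [0.0, 0.998, 0.07, 0.001]
contact_force: [-1.8, -1.1, 8.3]
gripper_width: 0.607
grasp_force: 61.2
```

Request:
{"method": "send_rows", "body": {
  "deltas": "0 0 -0.01 0; 0 0 -0.03 0; 0 0 -0.06 0; 0 0 -0.1 0; 0 0 -0.13 0"
}}

```text
t: 18.45
eef_pos: [0.451, -0.0203, 0.1116]
tool_rot: [-0.0, 0.998, 0.07, 0.001]
contact_force: [1.0, 0.1, -1.3]
gripper_width: 0.604
grasp_force: 63.4
```

```bash
python3 - <<'E'
from h import *
bot.read_camera("top");bot.read_camera("top");e,M,y,o=pose();print(e,y,o["gripper_width"])
p=bot.read_camera("wrist");print(w3(p,260,240),w3(p,300,240),w3(p,280,225),w3(p,280,280));heldholes(p,e[2]+.031)
print(pose()[0])
rows(.6547,.1330,.085,8.05,7)
E
```

```text
[ 0.45376487 -0.02030907  0.11338235] 7.976035095981786 0.6062113034254967
[ 0.46783239 -0.00990421  0.14160395] [ 0.4708308  -0.0272845   0.14310074] [ 0.47632221 -0.01765485  0.14262862] [ 0.4500718  -0.02136133  0.14305593]
hole [ 0.42478656 -0.02460943] [0.00604491 0.0092996 ] [279.025 326.225]
hole [ 0.4887467  -0.01548106] [0.00931997 0.0109304 ] [279.2        197.33846154]
plate ((456.4756164550781, -19.837718963623047), (96.19983673095703, 53.62220001220703), 7.775800704956055)
[ 0.45235891 -0.02049386  0.11130082]
to [0.6547 0.133  0.085  8.05  ] delta 0.2215 -0.1240 0.0274 spin -0.08
0.0316 -0.0177 0.0039 -0.01; 0.0633 -0.0354 0.0078 -0.02; 0.0949 -0.0531 0.0117 -0.03; 0.1266 -0.0708 0.0156 -0.04; 0.1582 -0.0885 0.0195 -0.05; 0.1899 -0.1063 0.0235 -0.07; 0.2215 -0.1240 0.0274 -0.08
```

Request:
{"method": "send_rows", "body": {
  "deltas": "0.032 -0.018 0 0; 0.064 -0.036 0 0; 0.096 -0.054 0 0; 0.128 -0.072 0 0; 0.16 -0.09 0 0"
}}

```text
t: 19.1
eef_pos: [0.5966, 0.0916, 0.1073]
tool_rot: [0.0, 0.998, 0.07, -0.001]
contact_force: [0.5, -0.3, -2.0]
gripper_width: 0.607
grasp_force: 63.4
```

Request:
{"method": "send_rows", "body": {
  "deltas": "0.03 -0.017 0.005 0; 0.055 -0.03 0.015 0; 0.0615 -0.034 0.026 0; 0.0615 -0.034 0.026 0; 0.0615 -0.034 0.026 0"
}}

```text
t: 19.6
eef_pos: [0.6511, 0.1319, 0.0815]
tool_rot: [0.001, 0.998, 0.069, -0.002]
contact_force: [-0.4, -0.7, -1.4]
gripper_width: 0.61
grasp_force: 63.4
```

Request:
{"method": "send_rows", "body": {
  "deltas": "0 0 0 0; 0 0 0 0; 0 0 0 0"
}}

```text
t: 19.9
eef_pos: [0.6528, 0.1325, 0.0835]
tool_rot: [0.0, 0.998, 0.069, 0.0]
contact_force: [0.5, 0.4, -1.5]
gripper_width: 0.605
grasp_force: 63.4
```

```bash
sed -i 's/+.0325)/+.0305)/' chk.py; python3 chk.py
```

```text
tcp [0.6528 0.1325 0.0835] 7.94805903292495 [ 0.4827  0.3814 -1.4533] 0.6049038553000905
tcp [0.6528 0.1327 0.0834] 7.959248662827832
hole [0.6237 0.1281] [0.0064 0.0094] [279.025 326.075]
plate ((658.3475341796875, 133.17027282714844), (103.00836944580078, 53.58448028564453), 7.9241838455200195)
pin px (np.float64(279.1334728313444), np.float64(295.0599133621366))
pin px (np.float64(278.928132690369), np.float64(180.90253114626023))
to [0.6547 0.133  0.062  8.05  ] delta 0.0019 -0.0001 0.0215 spin -0.09
```

Request:
{"method": "send_rows", "body": {
  "deltas": "-0.0005 -0.0002 0.01 0; -0.0005 -0.0002 0.02 0; -0.0005 -0.0002 0.026 0; -0.0005 -0.0002 0.031 0; -0.0005 -0.0002 0.035 0"
}}

```text
t: 20.45
eef_pos: [0.6532, 0.1332, 0.0476]
tool_rot: [-0.0, 0.998, 0.07, 0.001]
contact_force: [3.7, -0.9, 1.5]
gripper_width: 0.605
grasp_force: 63.6
```

Request:
{"method": "send_rows", "body": {
  "deltas": "0 0 0 0; 0 0 0 0"
}}

```text
t: 20.65
eef_pos: [0.6532, 0.1331, 0.0476]
tool_rot: [-0.0, 0.998, 0.07, 0.001]
contact_force: [5.5, 0.3, -3.3]
gripper_width: 0.608
grasp_force: 63.1
```

Request:
{"method": "send_rows", "body": {
  "deltas": "0.001 0 0 0; 0.001 0 0.006 0; 0.001 0 0.012 0; 0.001 0 0.018 0; 0.001 0 0.022 0"
}}

```text
t: 21.15
eef_pos: [0.6533, 0.1333, 0.0251]
tool_rot: [0.0, 0.998, 0.07, -0.0]
contact_force: [2.8, -1.0, 0.7]
gripper_width: 0.606
grasp_force: 63.6
```

Request:
{"method": "send_rows", "body": {
  "deltas": "0 0 0.002 0; 0 0 0.002 0"
}}

```text
t: 21.35
eef_pos: [0.6533, 0.1333, 0.0233]
tool_rot: [0.0, 0.998, 0.07, -0.0]
contact_force: [3.9, -0.5, -3.4]
gripper_width: 0.609
grasp_force: 63.2
```

Request:
{"method": "send_rows", "body": {
  "deltas": "0 0 0 0; 0 0 0 0; 0 0 -0.03 0; 0 0 -0.07 0; 0 0 -0.11 0",
  "claw": 0.8
}}

```text
t: 21.85
eef_pos: [0.6519, 0.1336, 0.1345]
tool_rot: [0.0, 0.998, 0.07, -0.001]
contact_force: [-0.2, 0.1, -0.2]
gripper_width: 0.803
grasp_force: 0.0
```

Request:
{"method": "send_rows", "body": {
  "deltas": "-0.03 0.02 -0.02 0; -0.06 0.04 -0.04 0; -0.09 0.06 -0.05 0; -0.1 0.08 -0.05 0; -0.1 0.08 -0.05 0"
}}

```text
t: 22.35
eef_pos: [0.5637, 0.0364, 0.1844]
tool_rot: [0.001, 0.998, 0.067, -0.0]
contact_force: [0.7, -0.3, 0.2]
gripper_width: 0.798
grasp_force: 0.0
```

```bash
cat > flat.py <<'E'
from h import *
np.set_printoptions(precision=4,suppress=True)
for n in("top","wrist"):
    p=bot.read_camera(n);C=cloud(p) if n=="top" else fcloud(p)
    hsv=cv2.cvtColor(p["img"],cv2.COLOR_RGB2HSV);m=cv2.inRange(hsv,(105,100,40),(125,255,255))>0
    m&=np.linalg.norm(C[...,:2]-SEAT,axis=-1)<.075
    P=C[m&(C[...,2]>.03)]
    if len(P)<50: print(n,len(P));continue
    A=np.c_[P[:,:2]-SEAT,np.ones(len(P))];k=np.linalg.lstsq(A,P[:,2],rcond=None)[0]
    print(n,len(P),"plane",k,np.median(P[:,2]),cv2.minAreaRect((P[:,:2]*1000).astype(np.float32)))
    Q=C[np.isfinite(C[...,2])&(C[...,2]<.02)&(C[...,2]>-.02)];print("blue elsewhere",(cv2.inRange(hsv,(105,100,40),(125,255,255))>0).sum())
E
python3 flat.py; python3 - <<'E'
from h import *
print(pose()[0],pose()[2])
p=bot.read_camera("wrist");C=fcloud(p)
hsv=cv2.cvtColor(p["img"],cv2.COLOR_RGB2HSV)
c=SEAT+.12*G;m=np.linalg.norm(C[...,:2]-c,axis=-1)<.05
P=C[m&(C[...,2]>.044)&(C[...,2]<.056)];print("collar+boss",len(P),cv2.minEnclosingCircle((P[:,:2]*1000).astype(np.float32)),P.mean(0),c)
y=(cv2.inRange(hsv,(18,80,60),(32,255,255))>0)&m;P=C[y&(C[...,2]>.046)];print("brass",len(P),cv2.minEnclosingCircle((P[:,:2]*1000).astype(np.float32)))
d=m&(C[...,2]<.046)&(np.linalg.norm(C[...,:2]-c,axis=-1)<.03)
n,l,st,ce=cv2.connectedComponentsWithStats(d.astype(np.uint8))
for i in range(1,n):
    if st[i,4]>4: print("hole?",ce[i],st[i,4],wplane(p,*ce[i],.05))
E
```

```text
top 0
wrist 5915 plane [-0.0068  0.04    0.0517] 0.052076267852893876 ((653.6110229492188, 132.9235382080078), (99.94430541992188, 55.33080291748047), 7.8822503089904785)
blue elsewhere 5949
[0.56497328 0.0403126  0.1840187 ] 7.94937253329597
collar+boss 5817 ((671.0155029296875, 14.069168090820312), 42.379669189453125) [0.67103481 0.01478274 0.0486288 ] [0.671612 0.013876]
brass 3303 ((671.8040161132812, 13.940068244934082), 31.70203399658203)
hole? [325.77631579  61.11842105] 76 [0.69289489 0.01574601 0.05      ]
hole? [321.38636364 107.73863636] 88 [0.64922001 0.01359024 0.05      ]
```

Both plates lie on the seat: top at z = 0.052 = 34 + 18 mm. The collar holes are at yaw ≈2.8°. Next the spanner.

Request:
{"method": "send_rows", "body": {
  "deltas": "-0.01 0.045 0 0; -0.019 0.09 0 0; -0.029 0.135 0 0; -0.038 0.18 0 0; -0.046 0.22 0 0",
  "claw": 0.7
}}

```text
t: 23.0
eef_pos: [0.5507, -0.1849, 0.1835]
tool_rot: [-0.0, 0.998, 0.07, -0.0]
contact_force: [0.7, 0.3, -0.1]
gripper_width: 0.701
grasp_force: 0.0
```

Request:
{"method": "send_rows", "body": {
  "deltas": "-0.008 0.035 0.01 -2; -0.016 0.07 0.02 -5; -0.018 0.079 0.034 -8.2; -0.018 0.079 0.034 -8.2; -0.018 0.079 0.034 -8.2"
}}

```text
t: 23.5
eef_pos: [0.5443, -0.2627, 0.1494]
tool_rot: [-0.001, 0.99, 0.141, -0.0]
contact_force: [0.2, -0.0, 0.1]
gripper_width: 0.705
grasp_force: 0.0
```

```bash
cat > spn.py <<'E'
from h import *
np.set_printoptions(precision=4,suppress=True)
bot.read_camera("top");bot.read_camera("top")
e,M,y,o=pose();print("tcp",e,y,o["gripper_width"])
p=bot.read_camera("wrist");C=fcloud(p);hsv=cv2.cvtColor(p["img"],cv2.COLOR_RGB2HSV)
near=np.linalg.norm(C[...,:2]-[.543,-.264],axis=-1)<.08
Y=cv2.inRange(hsv,(20,120,80),(36,255,255))>0
for n,m in(("block",Y&near&(C[...,2]>.086)),("bar",near&(C[...,2]>.033)&(C[...,2]<.040)),("stand",near&(C[...,2]>.022)&(C[...,2]<.030))):
    P=C[m]
    if len(P)>20: print(n,len(P),cv2.minAreaRect((P[:,:2]*1000).astype(np.float32)),np.median(P[:,2]))
print("lm",[(np.round(l["xyz"],4).tolist(),round(l["confidence"],2)) for q in("spanner_grip","stand_top") for l in bot.landmark_of(p,q)])
print(pose()[0])
E
python3 spn.py
```

```text
tcp [ 0.5449 -0.2625  0.1504] 16.306869925357145 0.7005301949126234
block 1317 ((543.5327758789062, -264.66339111328125), (35.14912414550781, 19.84897232055664), 16.218353271484375) 0.09271471767227094
bar 875 ((543.2368774414062, -264.90899658203125), (80.4658203125, 23.692890167236328), 15.993216514587402) 0.03596721821020388
stand 4272 ((542.885986328125, -264.478271484375), (104.1249008178711, 55.913360595703125), 16.4801025390625) 0.02611214880126303
lm [([0.5457, -0.2596, 0.0718], 0.98), ([0.5454, -0.2687, 0.0291], 0.61), ([0.5408, -0.2636, 0.011], 0.23)]
[ 0.5444 -0.2634  0.1506]
```

Request:
{"method": "send_rows", "body": {
  "deltas": "-0.0013 0.001 0.03 0; -0.0013 0.001 0.06 0; -0.0013 0.001 0.085 0; -0.0013 0.001 0.105 0; -0.0013 0.001 0.1175 0"
}}

```text
t: 24.25
eef_pos: [0.5422, -0.2652, 0.0311]
tool_rot: [-0.0, 0.99, 0.141, -0.001]
contact_force: [0.4, -0.3, -0.5]
gripper_width: 0.697
grasp_force: 0.0
```

Request:
{"method": "send_rows", "body": {
  "deltas": "0 0 0 0; 0 0 0 0; 0 0 0 0"
}}

```text
t: 24.55
eef_pos: [0.5436, -0.2664, 0.0337]
tool_rot: [0.001, 0.99, 0.141, 0.001]
contact_force: [-0.3, 0.6, -0.4]
gripper_width: 0.701
grasp_force: 0.0
```

Request:
{"method": "send_rows", "body": {
  "deltas": "0 0 0 0; 0 0 0 0; 0 0 0 0; 0 0 0 0; 0 0 0 0",
  "claw": 0,
  "force": 100
}}

```text
t: 25.05
eef_pos: [0.5428, -0.2661, 0.0328]
tool_rot: [0.0, 0.99, 0.141, 0.0]
contact_force: [-2.0, 1.3, 5.6]
gripper_width: 0.22
grasp_force: 97.4
```

Request:
{"method": "send_rows", "body": {
  "deltas": "0 0 -0.02 0; 0 0 -0.05 0; 0 0 -0.08 0; 0 0 -0.11 0; 0 0 -0.11 0"
}}

```text
t: 25.55
eef_pos: [0.5451, -0.2671, 0.1464]
tool_rot: [0.002, 0.99, 0.141, 0.003]
contact_force: [0.9, 0.0, -1.7]
gripper_width: 0.219
grasp_force: 97.6
```

Request:
{"method": "send_rows", "body": {
  "deltas": "0.027 -0.031 0 0; 0.054 -0.062 0 0; 0.081 -0.094 0 0; 0.108 -0.125 0 0; 0.135 -0.156 0 0"
}}

```text
t: 26.05
eef_pos: [0.6284, -0.0771, 0.141]
tool_rot: [-0.0, 0.99, 0.141, -0.001]
contact_force: [0.6, 0.1, -1.4]
gripper_width: 0.215
grasp_force: 97.8
```

Request:
{"method": "send_rows", "body": {
  "deltas": "0.025 -0.029 0 5; 0.048 -0.055 0 10; 0.066 -0.0765 0 13.4; 0.066 -0.0765 0 13.4; 0.066 -0.0765 0 13.4"
}}

```text
t: 26.55
eef_pos: [0.67, 0.0139, 0.1409]
tool_rot: [0.0, 1.0, 0.025, -0.001]
contact_force: [0.2, -0.9, -0.9]
gripper_width: 0.22
grasp_force: 97.7
```

```bash
cat > col.py <<'E'
from h import *
import sys
np.set_printoptions(precision=4,suppress=True)
bot.read_camera("top");bot.read_camera("top")
e,M,y,o=pose();print("tcp",e,y,o["gripper_width"],o["contact_force"])
p=bot.read_camera("wrist");C=fcloud(p);hsv=cv2.cvtColor(p["img"],cv2.COLOR_RGB2HSV)
e,M,y,o=pose();print("tcp",e,y)
near=np.linalg.norm(C[...,:2]-e[:2],axis=-1)<.06
b=e[2]-.033
for n,m in(("blocktop",near&(C[...,2]>b+.089)&(C[...,2]<b+.097)&(cv2.inRange(hsv,(18,120,60),(36,255,255))>0)),("bar",near&(C[...,2]>b+.032)&(C[...,2]<b+.040)),("collar",(np.linalg.norm(C[...,:2]-[.6715,.014],axis=-1)<.05)&(C[...,2]>.044)&(C[...,2]<.053))):
    P=C[m]
    if len(P)>20: print(n,len(P),cv2.minAreaRect((P[:,:2]*1000).astype(np.float32)),np.median(P[:,2]),P[:,:2].min(0),P[:,:2].max(0))
if len(sys.argv)>1: save(p,sys.argv[1],(140,60,420,360),1.9)
E
python3 col.py w9.png
```

```text
tcp [0.67   0.0114 0.1414] 2.722329856582586 0.21919036920765642 [-1.0421 -0.2374 -1.55  ]
tcp [0.6701 0.0112 0.1417] 2.681949962718817
blocktop 4009 ((671.2702026367188, 11.218421936035156), (35.90769577026367, 19.867948532104492), 3.6019203662872314) 0.20120422455007697 [0.6532 0.0011] [0.6893 0.0218]
bar 2612 ((692.5526733398438, 12.164772987365723), (36.436378479003906, 24.057703018188477), 2.6811232566833496) 0.1443626219676703 [ 0.6742 -0.0006] [0.7111 0.0247]
collar 4086 ((674.270263671875, 14.509490966796875), (77.6044921875, 82.95606994628906), 8.346827507019043) 0.04745212668071158 [ 0.6329 -0.0273] [0.7128 0.0553]
```

Request:
{"method": "send_rows", "body": {
  "deltas": "0.0006 -0.0028 0.02 0; 0.0006 -0.0028 0.04 0; 0.0006 -0.0028 0.055 0; 0.0006 -0.0028 0.063 0; 0.0006 -0.0028 0.063 0"
}}

```text
t: 27.2
eef_pos: [0.6703, 0.0152, 0.078]
tool_rot: [0.0, 1.0, 0.024, -0.001]
contact_force: [0.0, 0.2, -1.0]
gripper_width: 0.222
grasp_force: 97.7
```

Request:
{"method": "send_rows", "body": {
  "deltas": "0 0 0 0; 0 0 0 0"
}}

```text
t: 27.4
eef_pos: [0.672, 0.0161, 0.0804]
tool_rot: [-0.0, 1.0, 0.024, 0.001]
contact_force: [0.1, 0.5, -1.3]
gripper_width: 0.22
grasp_force: 97.7
```

```bash
python3 col.py w10.png
```

```text
tcp [0.6719 0.0162 0.0803] 2.7889129400554142 0.22315616558053394 [ 0.9649  0.2959 -1.5055]
tcp [0.6717 0.0162 0.0801] 2.7964258450755657
blocktop 4048 ((672.9440307617188, 16.114171981811523), (36.13283920288086, 19.88602066040039), 2.237536907196045) 0.14013223783679277 [0.6549 0.0057] [0.691  0.0265]
bar 2616 ((694.424560546875, 16.930953979492188), (36.20655059814453, 24.1141357421875), 2.5060536861419678) 0.08337585715300397 [0.6761 0.0042] [0.7128 0.0294]
collar 5912 ((680.95458984375, 14.01889419555664), (64.67289733886719, 83.1694107055664), 0.1778077334165573) 0.04776951167700452 [ 0.6485 -0.0276] [0.7133 0.0556]
```

View pics/w10.png

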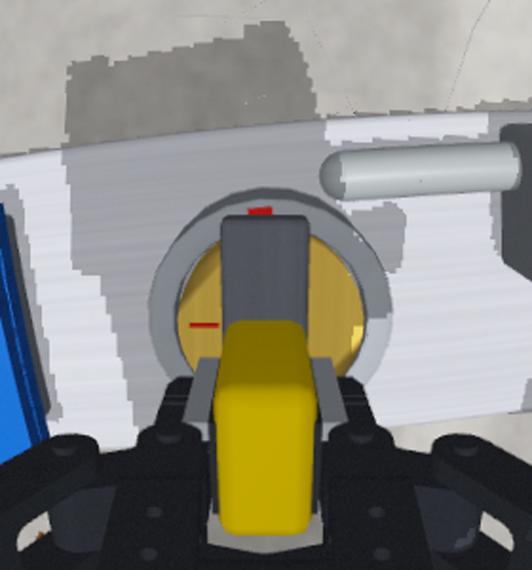

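The spanner hovers over the collar. The bar centre at crop (265,275) is about 2 mm left of the collar centre at x≈270, which agrees with the numbers. Correcting.

Request:
{"method": "send_rows", "body": {
  "deltas": "-0.0013 0.0019 0 0; -0.0013 0.0019 0.002 0; -0.0013 0.0019 0.004 0; -0.0013 0.0019 0.004 0; -0.0013 0.0019 0.004 0"
}}

```text
t: 28.05
eef_pos: [0.6699, 0.0142, 0.0751]
tool_rot: [-0.0, 1.0, 0.024, -0.0]
contact_force: [0.0, -0.2, -1.9]
gripper_width: 0.22
grasp_force: 97.7
```

```bash
python3 col.py
```

```text
tcp [0.67   0.0142 0.0753] 2.797674520694514 0.22087542509781233 [-0.5622  0.458  -0.2209]
tcp [0.6701 0.0142 0.0753] 2.7915529909161627
blocktop 4045 ((671.4000854492188, 14.113173484802246), (36.41529846191406, 19.833967208862305), 2.4507291316986084) 0.1351539952007653 [0.6532 0.0038] [0.6895 0.0245]
bar 2613 ((692.4339599609375, 14.962358474731445), (36.75390625, 24.131223678588867), 2.6298208236694336) 0.0783634893421063 [0.6746 0.0022] [0.7111 0.0275]
collar 6392 ((680.834228515625, 14.408117294311523), (65.2021713256836, 83.50265502929688), 2.5332987308502197) 0.04775313131097103 [ 0.6468 -0.0277] [0.7135 0.0556]
```

Request:
{"method": "send_rows", "body": {
  "deltas": "0.0004 0 0.004 0; 0.0004 0 0.008 0; 0.0004 0 0.011 0; 0.0004 0 0.011 0; 0.0004 0 0.011 0"
}}

```text
t: 28.7
eef_pos: [0.6703, 0.0141, 0.0641]
tool_rot: [0.0, 1.0, 0.024, -0.0]
contact_force: [0.2, -0.0, -1.2]
gripper_width: 0.221
grasp_force: 97.7
```

Request:
{"method": "send_rows", "body": {
  "deltas": "0 0 0.003 0; 0 0 0.006 0; 0 0 0.006 0; 0 0 0.006 4; 0 0 0.006 8"
}}

```text
t: 29.2
eef_pos: [0.6703, 0.0144, 0.0581]
tool_rot: [-0.0, 0.999, -0.047, -0.0]
contact_force: [-0.8, 1.6, -2.3]
gripper_width: 0.219
grasp_force: 97.7
```

Request:
{"method": "send_rows", "body": {
  "deltas": "0 0 0 4; 0 0 0 8; 0 0 0 12; 0 0 0 16; 0 0 0 20"
}}

```text
t: 29.7
eef_pos: [0.6705, 0.015, 0.0582]
tool_rot: [-0.0, 0.976, -0.219, 0.0]
contact_force: [1.3, 1.7, -3.4]
gripper_width: 0.219
grasp_force: 97.8
```

```bash
python3 -c "
from h import *
e,M,y,o=pose();print(e,y,o['torque'],o['contact_force'],o['q'][6])"
```

```text
[0.67045189 0.01503357 0.05817502] -25.315121389723892 [ 0.31956829 -0.19168163  0.15914035] [ 1.27691158  1.72114107 -3.37098929] -2.1614406025267843
```

Request:
{"method": "send_rows", "body": {
  "deltas": "0 0 0 5; 0 0 0 11; 0 0 0 17; 0 0 0 23; 0 0 0 29"
}}

```text
t: 30.2
eef_pos: [0.671, 0.0158, 0.0582]
tool_rot: [-0.001, 0.89, -0.457, 0.0]
contact_force: [2.2, 2.9, -3.9]
gripper_width: 0.221
grasp_force: 97.6
```

```bash
python3 -c "
from h import *
e,M,y,o=pose();print(e,y,o['torque'],o['contact_force'],o['q'][6])"
```

```text
[0.6710208  0.01576407 0.05822468] -54.36938837608408 [ 0.59494379 -0.59799223  0.19183997] [ 2.1521394   2.92244707 -3.91331522] -2.5863104116528075
```

Request:
{"method": "send_rows", "body": {
  "deltas": "0 0 0 3; 0 0 0 5; 0 0 0 7; 0 0 0 9; 0 0 0 9"
}}

```text
t: 30.7
eef_pos: [0.6714, 0.0156, 0.0586]
tool_rot: [-0.001, 0.852, -0.524, 0.0]
contact_force: [3.2, 3.4, -2.5]
gripper_width: 0.22
grasp_force: 97.9
```

```bash
python3 -c "
from h import *
e,M,y,o=pose();print(e,y,o['torque'],o['contact_force'],o['q'][6])"
```

```text
[0.6713557  0.01556869 0.05859664] -63.2370070137758 [ 0.94620236 -0.76548972  0.1321213 ] [ 3.22003198  3.41755708 -2.45730346] -2.7149290087655085
```

Request:
{"method": "send_rows", "body": {
  "deltas": "0 0 0 2; 0 0 0 4; 0 0 0 5; 0 0 0 5; 0 0 0 5"
}}

```text
t: 31.2
eef_pos: [0.6715, 0.0156, 0.0586]
tool_rot: [-0.001, 0.829, -0.56, 0.001]
contact_force: [3.8, 2.8, -3.9]
gripper_width: 0.218
grasp_force: 97.9
```

```bash
cat > t.py <<'E'
from h import *
e,M,y,o=pose();print(e,y,o['torque'],o['contact_force'],o['q'][6])
p=bot.read_camera("wrist");C=fcloud(p);hsv=cv2.cvtColor(p["img"],cv2.COLOR_RGB2HSV)
m=cv2.inRange(hsv,(0,140,60),(9,255,255))|cv2.inRange(hsv,(171,140,60),(180,255,255))
c=np.array([.6715,.014])
n,l,st,ce=cv2.connectedComponentsWithStats(m)
for i in range(1,n):
    P=C[l==i];P=P[np.isfinite(P[:,0])]
    if len(P)<3: continue
    q=P.mean(0);d=q[:2]-c
    if np.hypot(*d)<.05: print("mark",len(P),q,"r %.4f ang %.1f"%(np.hypot(*d),np.degrees(np.arctan2(d[1],d[0]))))
near=np.linalg.norm(C[...,:2]-e[:2],axis=-1)<.06;b=e[2]-.033
P=C[near&(C[...,2]>b+.032)&(C[...,2]<b+.040)];print("bar",cv2.minAreaRect((P[:,:2]*1000).astype(np.float32)))
E
python3 t.py
```

```text
[0.67148202 0.01561687 0.0586198 ] -68.07531015903986 [ 0.96976163 -1.01401623  0.77956099] [ 3.82517685  2.82203225 -3.88416963] -2.785612903186373
mark 60 [0.70853312 0.01923773 0.04778731] r 0.0374 ang 8.1
mark 37 [0.69100144 0.02479777 0.05063301] r 0.0223 ang 29.0
bar ((679.8017578125, -6.690412521362305), (24.110641479492188, 35.13888931274414), 22.97835350036621)
```

Torque jumped to 0.78 N m and the collar mark has turned to the expected end angle, so the collar is at its stop. I'll back off the play and lift out.

Request:
{"method": "send_rows", "body": {
  "deltas": "0 0 0 -3; 0 0 0 -6.5; 0 0 0 -6.5; 0 0 -0.004 -6.5; 0 0 -0.008 -6.5"
}}

```text
t: 31.75
eef_pos: [0.6703, 0.0139, 0.0666]
tool_rot: [0.0, 0.858, -0.514, -0.0]
contact_force: [0.4, 1.0, -1.9]
gripper_width: 0.22
grasp_force: 98.2
```

Request:
{"method": "send_rows", "body": {
  "deltas": "0 0 -0.01 0; 0 0 -0.02 0; 0 0 -0.04 0; 0 0 -0.06 0; 0 0 -0.08 0"
}}

```text
t: 32.25
eef_pos: [0.6703, 0.0136, 0.1481]
tool_rot: [0.0, 0.858, -0.513, 0.0]
contact_force: [1.1, 0.2, -1.7]
gripper_width: 0.225
grasp_force: 98.3
```

```bash
python3 t.py
```

```text
[0.67028664 0.01359027 0.14809465] -61.75984282220261 [ 0.00304358 -0.03799227  0.05387416] [ 1.07094704  0.16312429 -1.67983571] -2.701529378758798
mark 33 [0.70856929 0.01959611 0.04777719] r 0.0375 ang 8.6
mark 22 [0.69055839 0.02506624 0.05071891] r 0.0220 ang 30.1
bar ((680.3651733398438, -7.383371353149414), (24.111507415771484, 36.1810188293457), 28.448392868041992)
```

Request:
{"method": "send_rows", "body": {
  "deltas": "0 0 -0.005 -8; 0 0 -0.01 -16; 0 0 -0.01 -24; 0 0 -0.01 -32; 0 0 -0.01 -40"
}}

```text
t: 32.8
eef_pos: [0.6702, 0.0137, 0.1565]
tool_rot: [0.0, 0.983, -0.186, 0.0]
contact_force: [-0.3, -1.0, -0.8]
gripper_width: 0.223
grasp_force: 98.3
```

Request:
{"method": "send_rows", "body": {
  "deltas": "0 0 0 -8; 0 0 0 -16; 0 0 0 -24; 0 0 0 -32; 0 0 0 -38"
}}

```text
t: 33.3
eef_pos: [0.6702, 0.0135, 0.1565]
tool_rot: [0.0, 0.99, 0.144, -0.0]
contact_force: [0.1, 0.5, -1.4]
gripper_width: 0.221
grasp_force: 98.3
```

Request:
{"method": "send_rows", "body": {
  "deltas": "-0.03 0.035 0 0; -0.06 0.07 0 0; -0.09 0.105 0 0; -0.12 0.14 0 0; -0.15 0.175 0 0"
}}

```text
t: 33.8
eef_pos: [0.5742, -0.198, 0.1566]
tool_rot: [0.0, 0.99, 0.141, -0.0]
contact_force: [0.8, -1.0, -1.9]
gripper_width: 0.221
grasp_force: 98.3
```

```bash
python3 -c "
from h import *
bot.read_camera('top');print(pose()[0],pose()[2]);rows(.5428,-.2658,.14,16.2,2)"
```

```text
[ 0.56948625 -0.20863961  0.15641744] 15.621665074602038
to [ 0.5428 -0.2658  0.14   16.2   ] delta -0.0410 0.0478 0.0169 spin -0.58
-0.0205 0.0239 0.0084 -0.29; -0.0410 0.0478 0.0169 -0.58
```

Request:
{"method": "send_rows", "body": {
  "deltas": "-0.014 0.026 0 0; -0.03 0.055 0 0; -0.03 0.055 0 0; -0.03 0.055 0 0; -0.03 0.055 0 0"
}}

```text
t: 34.35
eef_pos: [0.5624, -0.256, 0.1563]
tool_rot: [-0.0, 0.99, 0.142, 0.0]
contact_force: [0.4, 0.8, -1.1]
gripper_width: 0.222
grasp_force: 98.4
```

```bash
cat > ret.py <<'E'
from h import *
bot.read_camera("top");bot.read_camera("top")
e,M,y,o=pose();print("tcp",e,y)
p=bot.read_camera("wrist");C=fcloud(p);hsv=cv2.cvtColor(p["img"],cv2.COLOR_RGB2HSV)
e,M,y,o=pose();print("tcp",e,y,o["contact_force"])
b=e[2]-.033;near=np.linalg.norm(C[...,:2]-e[:2],axis=-1)<.06
def R(n,m):
    P=C[m]
    if len(P)>20: print(n,len(P),cv2.minAreaRect((P[:,:2]*1000).astype(np.float32)),np.median(P[:,2]))
R("block",near&(C[...,2]>b+.089)&(C[...,2]<b+.097)&(cv2.inRange(hsv,(18,120,60),(36,255,255))>0))
R("bar",near&(C[...,2]>b+.032)&(C[...,2]<b+.040))
R("stand",(np.linalg.norm(C[...,:2]-[.543,-.2645],axis=-1)<.07)&(C[...,2]>.022)&(C[...,2]<.030))
E
python3 ret.py
```

```text
tcp [ 0.56259566 -0.25561912  0.15635108] 16.399449863272753
tcp [ 0.56260001 -0.25574213  0.15637312] 16.399234183343637 [ 0.08012116  0.94894342 -1.31801082]
block 4050 ((563.6983642578125, -255.2163543701172), (35.95866775512695, 19.946422576904297), 15.64620590209961) 0.21623923794878583
bar 2619 ((584.9716796875, -249.2091064453125), (35.17015075683594, 24.283281326293945), 17.195781707763672) 0.15947268367883535
stand 1683 ((552.46142578125, -261.67938232421875), (84.83734893798828, 55.586971282958984), 16.391460418701172) 0.026038036538434117
```

Request:
{"method": "send_rows", "body": {
  "deltas": "-0.0225 0.0032 0.02 0; -0.0225 0.0032 0.05 0; -0.0225 0.0032 0.075 0; -0.0225 0.0032 0.075 0; -0.0225 0.0032 0.075 0"
}}

```text
t: 35.0
eef_pos: [0.5418, -0.2658, 0.0816]
tool_rot: [-0.0, 0.99, 0.142, -0.0]
contact_force: [0.1, 0.3, -0.1]
gripper_width: 0.218
grasp_force: 98.4
```

```bash
python3 ret.py
```

```text
tcp [ 0.54286401 -0.26648481  0.08290415] 16.32737378028233
tcp [ 0.54284097 -0.26668255  0.08298129] 16.312202664053878 [ 0.05086567 -0.83860521 -1.28020032]
block 4063 ((543.6903076171875, -266.07537841796875), (36.32563781738281, 19.849441528320312), 15.672090530395508) 0.14280111103495635
bar 2611 ((565.031005859375, -260.12396240234375), (35.279815673828125, 24.1612491607666), 16.281591415405273) 0.08606428464462773
stand 4955 ((552.8790893554688, -261.57049560546875), (83.63878631591797, 56.032188415527344), 16.53619384765625) 0.026112885131130553
```

Request:
{"method": "send_rows", "body": {
  "deltas": "0 -0.0013 0.012 0; 0 -0.0013 0.024 0; 0 -0.0013 0.034 0; 0 -0.0013 0.042 0; 0 -0.0013 0.047 0"
}}

```text
t: 35.65
eef_pos: [0.5405, -0.265, 0.0329]
tool_rot: [-0.0, 0.99, 0.142, -0.001]
contact_force: [0.2, -0.9, 0.3]
gripper_width: 0.218
grasp_force: 98.4
```

Request:
{"method": "send_rows", "body": {
  "deltas": "0 0 0.001 0; 0 0 0.002 0; 0 0 0.002 0"
}}

```text
t: 35.95
eef_pos: [0.5408, -0.2652, 0.0328]
tool_rot: [-0.0, 0.99, 0.142, -0.0]
contact_force: [-4.6, 1.6, 5.7]
gripper_width: 0.221
grasp_force: 99.5
```

Request:
{"method": "send_rows", "body": {
  "deltas": "0 0 0 0; 0 0 0 0; 0 0 0 0; 0 0 -0.03 0; 0 0 -0.07 0",
  "claw": 0.6
}}

```text
t: 36.45
eef_pos: [0.5394, -0.2645, 0.101]
tool_rot: [-0.001, 0.99, 0.142, -0.002]
contact_force: [0.8, -0.6, 0.6]
gripper_width: 0.595
grasp_force: 0.0
```

Request:
{"method": "send_rows", "body": {
  "deltas": "0 0 -0.03 0; 0 0 -0.05 0; 0 0 -0.05 0"
}}

```text
t: 36.75
eef_pos: [0.5433, -0.2661, 0.1557]
tool_rot: [0.002, 0.99, 0.142, 0.003]
contact_force: [-0.1, 0.4, -0.0]
gripper_width: 0.599
grasp_force: 0.0
```

```bash
python3 spn.py; python3 -c "
from h import *
rows(.595,-.1155,.16,8,6)"
```

```text
tcp [ 0.541  -0.2653  0.1522] 16.286079541649354 0.5993095024280068
block 1288 ((541.4688110351562, -265.2583923339844), (36.439640045166016, 19.366701126098633), 15.587686538696289) 0.09274503177082162
bar 869 ((541.3020629882812, -265.33770751953125), (79.20123291015625, 23.7666072845459), 15.914079666137695) 0.0359451087215788
stand 4348 ((542.850830078125, -264.4776611328125), (104.56082916259766, 56.012882232666016), 16.590635299682617) 0.026099617076690784
lm [([0.5441, -0.2621, 0.0699], 0.56), ([0.5444, -0.2652, 0.0269], 0.72)]
[ 0.5402 -0.2649  0.1508]
to [ 0.595  -0.1155  0.16    8.    ] delta 0.0945 -0.1280 -0.0092 spin 8.29
0.0157 -0.0213 -0.0015 1.38; 0.0315 -0.0427 -0.0031 2.76; 0.0472 -0.0640 -0.0046 4.15; 0.0630 -0.0853 -0.0061 5.53; 0.0787 -0.1067 -0.0077 6.91; 0.0945 -0.1280 -0.0092 8.29
```

Request:
{"method": "send_rows", "body": {
  "deltas": "0.03 -0.032 0 0; 0.06 -0.064 0 2; 0.09 -0.096 0 4; 0.115 -0.128 0 6; 0.122 -0.134 0 8.3"
}}

```text
t: 37.5
eef_pos: [0.6217, -0.0949, 0.151]
tool_rot: [-0.002, 0.997, 0.073, -0.0]
contact_force: [-0.0, -0.1, 0.3]
gripper_width: 0.598
grasp_force: 0.0
```

Request:
{"method": "send_rows", "body": {
  "deltas": "0 0 0 0; 0 0 0 0; 0 0 0 0"
}}

```text
t: 37.8
eef_pos: [0.6197, -0.1045, 0.1517]
tool_rot: [0.0, 0.998, 0.069, -0.001]
contact_force: [0.2, -0.6, 0.7]
gripper_width: 0.602
grasp_force: 0.0
```

```bash
python3 flat.py;python3 - <<'E'
from h import *
e,M,y,o=pose();print(e,y)
p=bot.read_camera("wrist");C=fcloud(p);hsv=cv2.cvtColor(p["img"],cv2.COLOR_RGB2HSV)
m=cv2.inRange(hsv,(0,150,70),(8,255,255))|cv2.inRange(hsv,(172,150,70),(180,255,255))
P=C[(m>0)&(np.linalg.norm(C[...,:2]-[.63,-.112],axis=-1)<.05)];print("knob",len(P),cv2.minAreaRect((P[:,:2]*1000).astype(np.float32)),P[:,2].max())
rows(.6235,-.1135,.09,8,2)
E
```

```text
top 794 plane [0.0042 0.0028 0.0505] 0.05050577776072729 ((653.8551635742188, 132.80374145507812), (97.27670288085938, 51.52437210083008), 7.745093822479248)
blue elsewhere 898
wrist 4593 plane [-0.0209  0.1316  0.0513] 0.05206198257290834 ((653.2623901367188, 132.7837371826172), (99.82257080078125, 57.61404037475586), 8.121557235717773)
blue elsewhere 4648
[ 0.61994323 -0.10426951  0.1520866 ] 7.86393860551761
knob 839 ((623.527587890625, -113.38373565673828), (26.877460479736328, 22.498085021972656), 8.46358585357666) 0.061290223329611815
to [ 0.6235 -0.1135  0.09    8.    ] delta 0.0020 0.0099 0.0623 spin -0.12
0.0010 0.0050 0.0311 -0.06; 0.0020 0.0099 0.0623 -0.12
```

Request:
{"method": "send_rows", "body": {
  "deltas": "0.002 0.0095 0.03 0; 0.002 0.0095 0.065 0; 0.002 0.0095 0.1 0; 0.002 0.0095 0.13 0; 0.002 0.0095 0.147 0"
}}

```text
t: 38.45
eef_pos: [0.6221, -0.1121, 0.0028]
tool_rot: [-0.0, 0.998, 0.069, -0.002]
contact_force: [-0.6, 0.1, 0.2]
gripper_width: 0.605
grasp_force: 0.0
```

Request:
{"method": "send_rows", "body": {
  "deltas": "0 0 0 0; 0 0 0 0"
}}

```text
t: 38.65
eef_pos: [0.6246, -0.1119, 0.0062]
tool_rot: [0.0, 0.998, 0.069, 0.001]
contact_force: [0.2, 0.3, 0.8]
gripper_width: 0.604
grasp_force: 0.0
```

Request:
{"method": "send_rows", "body": {
  "deltas": "0 0 0 0; 0 0 0 0; 0 0 0 0; 0 0 0 0; 0 0 0 0",
  "claw": 0,
  "force": 60
}}

```text
t: 39.15
eef_pos: [0.6255, -0.1134, 0.0074]
tool_rot: [0.001, 0.998, 0.069, 0.002]
contact_force: [-0.7, -4.2, 7.1]
gripper_width: 0.263
grasp_force: 58.5
```

Request:
{"method": "send_rows", "body": {
  "deltas": "0.006 0 0 0; 0.013 0 0 0; 0.020 0 0 0; 0.027 0 0 0; 0.0315 0 0 0"
}}

```text
t: 39.65
eef_pos: [0.6553, -0.1093, 0.0072]
tool_rot: [0.001, 0.998, 0.069, -0.0]
contact_force: [-14.8, -4.9, 22.4]
gripper_width: 0.261
grasp_force: 60.6
```

Request:
{"method": "send_rows", "body": {
  "deltas": "0 0 0 0; 0 0 0 0; 0 0 0 0"
}}

```text
t: 39.95
eef_pos: [0.6552, -0.1092, 0.0074]
tool_rot: [0.001, 0.998, 0.069, 0.0]
contact_force: [-4.3, -4.2, 11.6]
gripper_width: 0.261
grasp_force: 60.0
```

Request:
{"method": "send_rows", "body": {
  "deltas": "0 0 0 0; 0 0 0 0; 0 0 0 0; 0 0 -0.03 0; 0 0 -0.07 0",
  "claw": 0.6
}}

```text
t: 40.45
eef_pos: [0.6529, -0.1062, 0.0734]
tool_rot: [-0.001, 0.998, 0.07, -0.003]
contact_force: [1.2, -0.2, -0.2]
gripper_width: 0.602
grasp_force: 0.0
```

Request:
{"method": "send_rows", "body": {
  "deltas": "-0.01 0 -0.04 0; -0.03 0 -0.08 0; -0.06 0 -0.11 0; -0.06 0 -0.11 0; -0.06 0 -0.11 0"
}}

```text
t: 40.95
eef_pos: [0.5958, -0.1153, 0.1859]
tool_rot: [0.0, 0.998, 0.07, 0.001]
contact_force: [-0.3, -0.4, -0.1]
gripper_width: 0.601
grasp_force: 0.0
```

```bash
python3 flat.py;python3 spn.py; python3 - <<'E'
from h import *
p=bot.read_camera("wrist");C=fcloud(p);hsv=cv2.cvtColor(p["img"],cv2.COLOR_RGB2HSV)
m=cv2.inRange(hsv,(0,150,70),(8,255,255))|cv2.inRange(hsv,(172,150,70),(180,255,255))
P=C[(m>0)&(np.linalg.norm(C[...,:2]-[.65,-.11],axis=-1)<.05)];print("knob",len(P),cv2.minAreaRect((P[:,:2]*1000).astype(np.float32)))
c=np.array([.6715,.014]);n,l,st,ce=cv2.connectedComponentsWithStats(m)
for i in range(1,n):
    P=C[l==i];q=np.nanmean(P,0);d=q[:2]-c
    if st[i,4]>5 and np.hypot(*d)<.05: print("mark r %.4f ang %.1f"%(np.hypot(*d),np.degrees(np.arctan2(d[1],d[0]))))
p=bot.read_camera("top")
for q in["timer","tape","pen"]: print(q,[(np.round(l["xyz"],3).tolist(),round(l["confidence"],2)) for l in bot.landmark_of(p,q)])
print(bot.get_obs()["contact_force"],bot.get_obs()["t"])
E
```

```text
top 797 plane [ 0.0081 -0.0089  0.0507] 0.05073732004586606 ((653.907958984375, 132.88388061523438), (97.94280242919922, 52.11862564086914), 7.507051944732666)
blue elsewhere 905
wrist 3944 plane [-0.0178  0.1217  0.0513] 0.052044296355680114 ((653.2997436523438, 132.73829650878906), (100.14502716064453, 56.84796142578125), 7.446084499359131)
blue elsewhere 4003
tcp [ 0.5955 -0.1148  0.1836] 8.041026236781914 0.5996522064438584
block 547 ((543.7259521484375, -263.0032653808594), (32.49604034423828, 19.374038696289062), 17.595197677612305) 0.09241467579385026
bar 842 ((541.5261840820312, -263.75213623046875), (79.96552276611328, 23.707639694213867), 15.02843952178955) 0.035886381679830354
stand 2051 ((542.96728515625, -264.1294860839844), (104.51556396484375, 56.93370819091797), 16.404890060424805) 0.025967315862597373
lm [([0.5425, -0.2618, 0.0705], 0.89), ([0.5465, -0.266, 0.0252], 0.81), ([0.6593, -0.1108, 0.0458], 0.47)]
[ 0.5956 -0.1151  0.1841]
knob 691 ((653.0839233398438, -109.57616424560547), (25.866397857666016, 21.761804580688477), 7.628397464752197)
mark r 0.0374 ang 8.2
mark r 0.0224 ang 29.4
timer [([0.564, 0.303, 0.004], 0.58)]
tape []
pen [([0.7, 0.264, -0.0], 0.74)]
[ 0.47282322 -1.21536691 -0.36282558] 41.55
```

```bash
python3 -c "
from station import bot
print(bot.hand_in())"
```

```text
the job is handed in; nothing more can be done
None
```

The job is handed in at about 41.6 s. I pulled the knob out, stacked both blue plates flat on the pins, turned the collar to its stop, put the spanner back in its stand, and pushed the knob home last. The timer and pen had not moved; the final check did not detect the tape.

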